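# Close and pile up the sterilising boxes

## Task

Pack the two steel boxes of clean glassware for the steriliser: stand the large open box in the middle of the perforated tray with its long sides along the tray's long sides, cover it with the lid that fits, stand the small box squarely in the sunken panel of that lid, and cover it with its own lid. The lids are drying on the sloping wire rack; push each one right down on its box. Keep the boxes level so the glass does not slide out, and leave the beaker, culture dish, slide bundle and forceps where they are.

Things in the scene. Friction and masses are not known exactly. Their poses are not given: they have to be found in the camera images.
- box_large: Large open-topped rectangular stainless box, 91 long (x) x 55 wide (y) x 36 high, walls 2 mm, two banded bundles of glass slides inside, up to 14 mm above its underside. Origin: centre of its underside; z up. It stands upright on the worktop in front of the sink or between sink and tray. It can be gripped across its 55 mm width.
- box_small: Small open-topped rectangular stainless box, 69 long (x) x 41 wide (y) x 32 high, walls 2 mm, with two low piles of cover glasses inside. Origin: centre of its underside; z up. It stands upright on the worktop, in the other of these two places. Grip across the 41 mm width.
- lid_large: Steel slip lid of the large box, 100 long (x) x 64 wide (y) x 20 high, open below, skirt 15 deep inside, 96 x 60 inside (2.5 mm play). Origin: skirt's lower edge, middle of one short end (the low end on the rack); x runs into the lid, z out of its top; middle of the open underside at x = +50. Lies open side down on the sloping rack. Seated, skirt edge is 21 mm above the box's underside.
- lid_small: Steel slip lid of the small box, 78 long (x) x 50 wide (y) x 20 high, skirt 15 deep inside, 74 x 46 inside (2.5 mm play). Origin and axes as for the large lid; middle of the open underside at x = +39. Lies on the rack beside the large lid, left or right of it. Seated, skirt edge is 17 mm above the box's underside.
- lid_large_panel (a point): Centre of the large lid's flat top panel (76 x 48, sunk 3 mm inside a raised border; the small box stands in it), 17 mm above the skirt's lower edge, axes as the lid's. Seated it is 38 mm above the underside of the large box.
- lid_small_panel (a point): Centre of the small lid's sunken top panel (56 x 30), 17 mm above the skirt's lower edge, axes as the lid's. Seated it is 34 mm above the underside of the small box.
- tray: Fixed shallow perforated metal tray, 125 (x) x 150 (y, its long side), floor 2 mm thick, rim 12 mm high and 5 mm thick. Origin: centre of its underside.
- drainer: Fixed wire draining rack, 224 wide (y), 130 deep; wires rise 30 degrees from its front (-x, 30 mm high) to its back (94 mm high), lower ends turned up 20 mm square to the slope. Origin: centre of its foot. Slope normal in its frame: (-0.5, 0, 0.866). The two lids lie side by side, long sides up the slope, centres about 110 mm apart, low ends at the turned-up wires.
- beaker_b: Bystander: glass beaker, 54 mm across, 70 high. Origin: centre of its underside.
- culture_dish: Bystander: closed culture dish, 90 mm across, 17 high. Origin: centre of its underside.
- slide_stack: Bystander: banded bundle of glass slides, 27 x 76 (y) x 12 high. Origin: centre of its underside.
- forceps: Bystander: steel forceps lying flat, 127 long (y), 8 high. Origin: centre of its underside.

How it is judged:
At the end, for the whole second after the job is handed in: Large box flat in the tray, within 20 mm of its middle each way and 8 degrees of its long side; each lid fully down on its own box (2.5 mm height, 6 mm centre, 8 degrees); small box flat in the large lid's sunken panel (6 mm, 8 degrees); all upright within 3 degrees and at rest (x of box_large in the frame of tray between -0.02 and 0.02 m and y of box_large in the frame of tray between -0.02 and 0.02 m and z of box_large in the frame of tray between 0 and 0.005 m and angle between the x axis of box_large and the y axis of tray, either way round below 0.14 rad and angle between each of box_large, lid_large_panel, lid_small_panel, box_small's own z axis and vertical below 0.05 rad and horizontal distance between lid_large_panel and box_large below 0.006 m and z of lid_large_panel in the frame of box_large between 0.0355 and 0.0405 m and angle between the x axis of lid_large_panel and the x axis of box_large, either way round below 0.14 rad and horizontal distance between lid_small_panel and box_small below 0.006 m and z of lid_small_panel in the frame of box_small between 0.0315 and 0.0365 m and angle between the x axis of lid_small_panel and the x axis of box_small, either way round below 0.14 rad and horizontal distance between box_small and lid_large_panel below 0.006 m and z of box_small in the frame of lid_large_panel between -0.0025 and 0.0025 m and angle between the x axis of box_small and the x axis of lid_large_panel, either way round below 0.14 rad and linear speed of each of box_large, lid_large, box_small, lid_small below 0.01 m/s); the robot touches nothing.
It fails at once if the beaker, culture dish, slide bundle or forceps is moved by more than 25 mm (distance of any of beaker_b, culture_dish, slide_stack, forceps from where it was at the start of the episode above 0.025 m).
It fails at once if a box is tipped by more than 30 degrees (angle between any of box_large, box_small's own z axis and vertical above 0.52 rad).
It also fails if it takes over 72 s, if anything falls off the work surface, if the arm or the gripper's body presses on something with over 40 N, if the wrist force passes 120 N, or if a joint passes its speed limit or range.

## Robot

A 7-joint arm with a two-finger parallel gripper is mounted at the origin on a cart in front of the work surface, level with it; the furniture and walls round the work are solid. World frame = base frame: x ahead of the robot, y to its left, z up, the work surface at z = 0. Lengths are in m, angles in rad, forces in N, time in s.
With the tool pointing down it reaches from about 0.4 to 0.85 m from the base axis. Payload 4.4 kg.
Tool frame: the origin (TCP) lies at the very end of the fingers, on their centre line; the grasp point (between the pads) lies 19 mm behind it; z points along the fingers, y is the line along which they close (so a half turn about z gives the same grasp; the last joint's range is limited). The gripper opens to 94 mm and grips with 3 to 60 N. Pads are 16 mm wide; open, the fingers measure 119 mm over their backs; the gripper's body (75 mm by 177 mm) begins 78 mm behind the grasp point.
Start: joints at [1.093, 0.628, 0.038, 1.517, -0.027, 0.996, -0.02], TCP at [0.26, -0.596, 0.205] pointing down, gripper open.
Joint ranges: [-3.06, 3.06], [-0.37, 2.12], [-1.25, 1.32], [0.18, 2.47], [-1.1, 4.24], [0.23, 1.98], [-2.94, 2.94]. Speed limits (rad/s): [2.57, 2.57, 3.14, 3.14, 3.14, 3.14, 3.14].

## Interface

Orientations are given as a unit quaternion [w, x, y, z].
In Python, from station import manip gives the robot as it stands.
- The arm moves only by the tool play_rows, never from a script. Its argument "targets" is a list of rows, each a list of 7 numbers: the turn, a rotation vector about the tool's x, y, z in degrees, then the shift along the tool's x, y, z in m, then the finger opening in m, from 0 to 0.094. In form: [[rx, ry, rz, x, y, z, claw], ...]. A call has 1 to 8 rows; each row is the pose to reach, as a shift and turn from the pose commanded when the call began, along the tool's axes at that moment; what a row does not reach only later rows make up. A row lasts 1/10 s, in which the tool goes at most 50 mm and 8.59 degrees, less where a joint would pass 70% of its speed; a pose out of reach is approached as far as the arm can. A call with a gripper value outside its range is refused whole. The fingers move at their own pace and stop on an object; the grip force is fixed at half the most. Time passes only in rows, so rows that repeat a pose let the fingers close. It gives the time, the measured TCP pose, the force, the opening and the grip force at its end, in the units of the state.
- manip.observe(): the state, without advancing time (a new reading comes with each control period).
- manip.read_camera(name): name is "scene" or "top"; returns a dict with "frame" (480x640x3 uint8, red, green, blue), "vertical_fov" (degrees; the focal length in pixels is half the picture's height over the tangent of half this angle, whatever the lens; pixels are square), "cx", "cy" (the principal point, pixels), "dist_coeffs" ([k1, k2, p1, p2, k3] as OpenCV has them; the pictures are not rectified), "rvec" (rotation vector, rad) and "tvec" (3), from world to camera coordinates, as OpenCV has them. Camera axes: x right, y down, z forward; pixel columns grow to the right and rows downward; lengths in m; the calibration is good to about 2 mm. A picture is of the moment at which its call begins. There is no depth.
- manip.sign_off(): hands the job in; it is judged then, once.
The state is a dict: "time": time; "joints": joint angles; "joint_vel": joint speeds; "joint_efforts": joint torques, N m; "eef_pos": TCP position; "orientation": TCP orientation; "force": force on the tool from outside, world axes, zero at the start; "wrist_torque": the same for the moment, N m; "width": finger opening in m; "grasp_force": force on a finger pad.
Only numpy, scipy, OpenCV 4.12 (cv2) and the standard library are available. Lean on these libraries where they do the work, as an engineer would, in place of code of your own. Each camera call takes 0.05 s, during which the arm holds its last target. There are 200 camera calls.

## Working session

There is one attempt and no reset: what is moved stays moved. The work goes in short steps, Python scripts to look and compute and a tool call to move; the robot and the scene stay as the last step left them, time stands still between calls to the robot, and variables do not carry over. Pictures are saved under pics/ and viewed, at most 10 in all, crops included, and the job is handed in when it is done.

Besides the shell and the picture viewer there is one more tool, called after "Request:" as a command line: name --pt "numbers of a row" for each row, then --argument value for the rest. play_rows: Moves the arm, as the interface text tells. Its arguments: {"type":"object","properties":{"targets":{"type":"array"}},"required":["targets"]}

```bash
mkdir -p pics; ls
python3 - <<'E'
from station import manip
import cv2
for n in("scene","top"):
    c=manip.read_camera(n);cv2.imwrite(f"pics/{n}0.png",c["frame"][:,:,::-1])
    print({k:v for k,v in c.items() if k!="frame"})
print(manip.observe())
E
```

```text
pics
{'vertical_fov': 42.938046692275336, 'cx': 317.60416202123446, 'cy': 235.2102463384023, 'dist_coeffs': array([0.01317305, 0.        , 0.        , 0.        , 0.        ]), 'rvec': array([ 2.26077699, -0.56720164,  0.27241082]), 'tvec': array([-0.42214344,  0.25805615,  1.70044236])}
{'vertical_fov': 46.199641525425854, 'cx': 320.4603603365868, 'cy': 245.57238229964645, 'dist_coeffs': array([0.0497548, 0.       , 0.       , 0.       , 0.       ]), 'rvec': array([ 1.99117217, -2.23444711,  0.23994187]), 'tvec': array([0.11124093, 0.50943448, 1.36697983])}
{'time': 0.1, 'joints': array([ 1.09321207,  0.62923311,  0.03841533,  1.51822261, -0.02700918,
        0.99630785, -0.02001144]), 'joint_vel': array([-1.31170369e-03, -5.81270409e-04,  3.79954256e-05, -1.47859308e-03,
        1.18215808e-03,  1.84320327e-04, -1.12323855e-03]), 'joint_efforts': array([ 2.98879851e-03, -5.50790977e+01,  1.14749584e+00, -1.87114030e+01,
       -5.21319488e-02,  1.92818313e-02,  3.64190964e-05]), 'eef_pos': array([ 0.25997534, -0.59511396,  0.20467336]), 'orientation': array([-8.10744466e-04,  9.78877793e-01,  2.04444570e-01, -1.63991344e-04]), 'force': array([ 0.31708375, -0.14068349, -0.21389185]), 'wrist_torque': array([-0.02012454,  0.03713534,  0.01541381]), 'grasp_force': 0.0, 'width': 0.09387941128682374}
```

View pics/scene0.png

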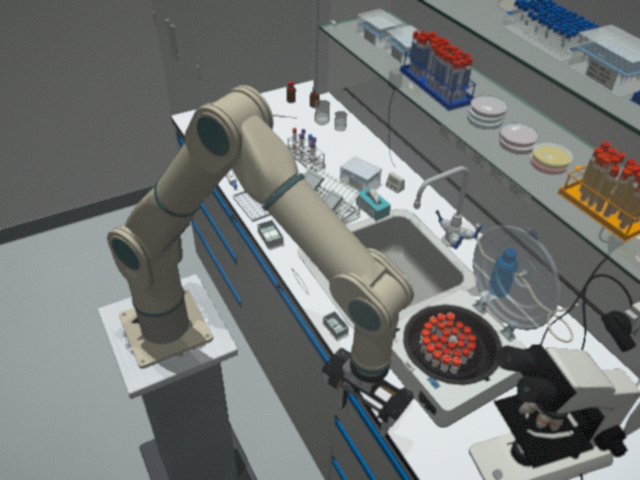

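View pics/top0.png

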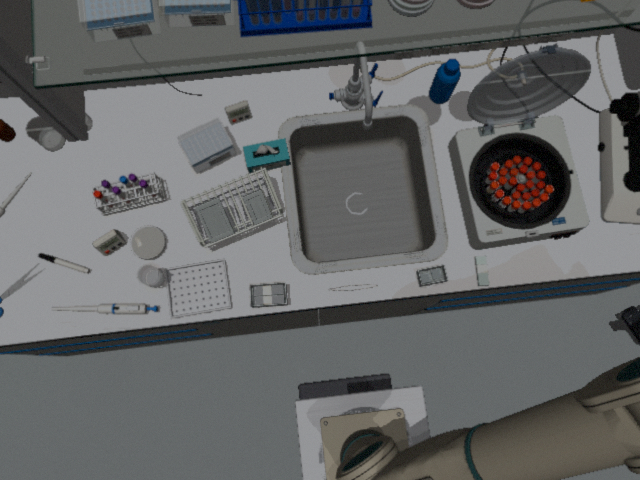

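Run:
```python
import cv2,numpy as np
a=cv2.imread("pics/top0.png");s=cv2.imread("pics/scene0.png")
R=lambda i,x0,y0,x1,y1,k:cv2.resize(i[y0:y1,x0:x1],None,fx=k,fy=k,interpolation=cv2.INTER_CUBIC)
def grid(im,x0,y0,k):
    for x in range(0,im.shape[1],10*k): cv2.putText(im,str(x0+x//k),(x,8),0,.3,(0,0,255)) if x%(20*k)==0 else 0; cv2.line(im,(x,9),(x,14),(0,0,255))
    for y in range(0,im.shape[0],10*k): cv2.putText(im,str(y0+y//k),(0,y+4),0,.3,(0,0,255))
    return im
A=grid(R(a,160,160,300,320,5)[:600],160,160,5)  # placeholder size 700x800
A=grid(R(a,165,160,298,260,6),165,160,6)
cv2.imwrite("pics/c1.png",A)
B=grid(R(a,165,255,295,320,6),165,255,6);C=grid(R(a,405,255,495,290,6),405,255,6)
W=np.zeros((B.shape[0]+C.shape[0],B.shape[1],3),np.uint8);W[:B.shape[0]]=B;W[B.shape[0]:,:C.shape[1]]=C
cv2.imwrite("pics/c2.png",W);print(A.shape,W.shape)
```

```text
(600, 798, 3) (600, 780, 3)
```

View pics/c1.png

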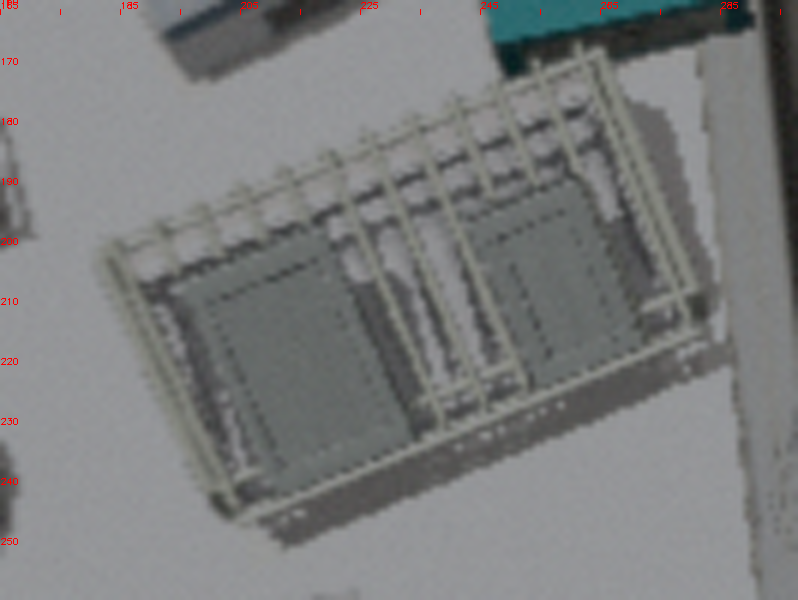

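View pics/c2.png

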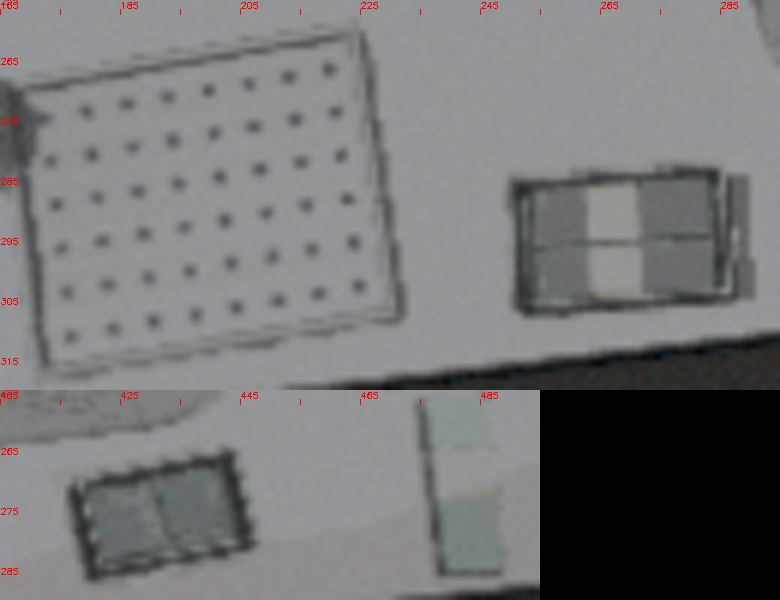

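```bash
cat > h.py <<'E'
import cv2,numpy as np
from scipy.optimize import least_squares
from scipy.spatial.transform import Rotation as R
from station import manip
def cam(n):
    c=manip.read_camera(n);f=240/np.tan(np.radians(c["vertical_fov"]/2))
    c["K"]=np.array([[f,0,c["cx"]],[0,f,c["cy"]],[0,0,1]]);return c
def proj(c,P): return cv2.projectPoints(np.asarray(P,float).reshape(-1,3),c["rvec"],c["tvec"],c["K"],c["dist_coeffs"])[0][:,0]
def onz(c,uv,z):
    u=cv2.undistortPoints(np.asarray(uv,float).reshape(-1,1,2),c["K"],c["dist_coeffs"])[:,0]
    M=cv2.Rodrigues(c["rvec"])[0];o=-M.T@c["tvec"];d=np.c_[u,np.ones(len(u))]@M
    return o+d*((z-o[2])/d[:,2])[:,None]
def rect(l,w,z,x0=0): return np.array([[x0+a*l/2,b*w/2,z] for a,b in((1,1),(1,-1),(-1,-1),(-1,1))])
def fit(c,model,uv,p0,tilt=0,z=0,free_z=False):
    # yaw, x, y of a frame tilted about its y (lid on slope: x axis rises by tilt)
    T=lambda p:(R.from_euler("z",p[0])*R.from_euler("y",-tilt)).apply(model)+[p[1],p[2],p[3] if free_z else z]
    r=least_squares(lambda p:(proj(c,T(p))-uv).ravel(),p0+([z] if free_z else []))
    return r.x,np.sqrt((r.fun**2).mean()),T(r.x)
def crop(px,x0,y0,k=6): return (np.asarray(px,float)+.5)/k-.5+[x0,y0]
E
cat > m1.py <<'E'
from h import *
c=cam("top")
M=cv2.Rodrigues(c["rvec"])[0];print("cam",-M.T@c["tvec"])
H=onz(c,crop([(46,118),(330,69),(360,286),(71,337)],165,255),.002);print("holes",H.mean(0).round(4),(H[0]-H[1]),(H[3]-H[0]))
P={}
def go(n,m,uv,p0,**k):
    p,e,T=fit(c,m,uv,p0,**k);P[n]=T;print(n,np.degrees(p[0]).round(2),p[1:].round(4),"rms",e.round(2))
# order of model: (+x,+y),(+x,-y),(-x,-y),(-x,+y)
B=crop([(512,180),(720,168),(735,298),(524,314)],165,255)
go("BL",rect(.091,.055,.036)[[3,0,1,2]],B,[-1.5,.5,.1])   # model x along image right (-y)
S=crop(np.array([(70,487),(235,453),(255,545),(90,579)])-[0,390],405,255)
go("BS",rect(.069,.041,.032)[[3,0,1,2]],S,[-1.5,.5,-.2])
a=np.pi/6
L=crop([(180,290),(322,235),(418,435),(285,490)],165,160)
l=crop([(460,220),(578,175),(648,345),(530,390)],165,160)
go("LL",rect(.1,.064,.02,.05),L,[0,.6,.2],tilt=a,z=.032)
go("LS",rect(.078,.05,.02,.039),l,[0,.6,.2],tilt=a,z=.032)
go("LLz",rect(.1,.064,.02,.05),L,[0,.6,.2],tilt=a,z=.032,free_z=True)
go("LSz",rect(.078,.05,.02,.039),l,[0,.6,.2],tilt=a,z=.032,free_z=True)
for n,xy in dict(beaker=(152,276),dish=(149,242),sl1=(482,258),sl2=(482,285),fo=(353,288),edge=(320,308)).items(): print(n,onz(c,[xy],0)[0].round(3))
im=c["frame"][:,:,::-1]
def ov(x0,y0,w,h):
    v=cv2.resize(im[y0:y0+h,x0:x0+w],None,fx=6,fy=6,interpolation=cv2.INTER_CUBIC)
    for T in P.values(): cv2.polylines(v,[np.int32((proj(c,T)-[x0,y0]+.5)*6)],True,(0,0,255),1)
    return v
W=np.zeros((600,800,3),np.uint8);v=ov(190,185,90,62);W[:372,:540]=v;W[372:,:276]=ov(247,280,46,38);W[372:,280:502]=ov(413,256,37,38);cv2.imwrite("pics/o1.png",W)
E
python3 m1.py
```

```text
cam [0.22234086 0.08960348 1.44328363]
holes [0.4546 0.3755 0.002 ] [-0.00730368  0.12247498  0.        ] [-0.09517306 -0.00499849  0.        ]
BL -91.94 [0.4128 0.1958] rms 0.63
BS -85.41 [ 0.4141 -0.2194] rms 0.42
LL 18.35 [0.5778 0.2975] rms 0.92
LS 15.96 [0.6111 0.1941] rms 0.48
LLz 18.42 [ 0.598   0.3088 -0.0391] rms 0.41
LSz 15.95 [0.5998 0.1911 0.0695] rms 0.31
beaker [0.5   0.492 0.   ]
dish [0.591 0.495 0.   ]
sl1 [ 0.449 -0.363  0.   ]
sl2 [ 0.38  -0.351  0.   ]
fo [ 0.409 -0.02   0.   ]
edge [0.368 0.071 0.   ]
```

View pics/o1.png

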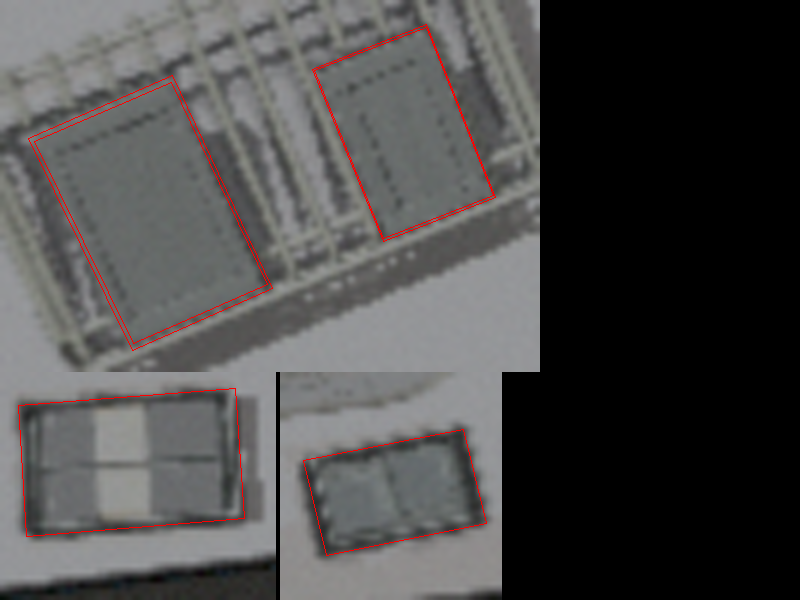

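```bash
cat >> h.py <<'E'
def Rt(ang,tilt=0,yaw=0):
    # tool down with closing axis (tool y) at world angle ang (deg); tilt: z leans to (sin,0,-cos) at heading yaw
    y=np.array([np.cos(np.radians(ang)),np.sin(np.radians(ang)),0]);h=np.radians(yaw);t=np.radians(tilt)
    z=np.array([np.sin(t)*np.cos(h),np.sin(t)*np.sin(h),-np.cos(t)])
    return R.from_matrix(np.c_[np.cross(y,z),y,z])
def plan(*wps):
    # each wp: (pos, Rot). prints rows relative to the present pose
    s=manip.observe();q=s["orientation"];R0=R.from_quat(q[[1,2,3,0]]);p0=s["eef_pos"]
    print("t",s["time"],"pos",p0.round(4),"w",s["width"],"F",s["force"].round(1))
    for p,Q in wps: print((R0.inv()*Q).as_rotvec(degrees=True).round(1),R0.inv().apply(np.array(p)-p0).round(4))
E
python3 - <<'E'
from h import *
plan(([.45,-.35,.2],Rt(-40)),([.5,-.05,.2],Rt(-10)),([.413,.196,.12],Rt(-1.9)))
E
```

```text
t 0.15 pos [ 0.26   -0.5952  0.2048] w 0.09432523553435625 F [-0.1 -0.4  0.7]
[ -0.1  -0.  -26.4] [ 0.2723 -0.1486  0.005 ]
[ -0.1  -0.  -56.4] [ 0.4382 -0.4036  0.0053]
[ -0.1  -0.  -64.5] [ 0.4569 -0.6637  0.0857]
```

Request:
play_rows --pt "0 0 -4 0.04 -0.02 0 0.08" --pt "0 0 -8 0.08 -0.045 0 0.08" --pt "0 0 -12 0.12 -0.066 0 0.08" --pt "0 0 -16 0.16 -0.088 0 0.08" --pt "0 0 -20 0.2 -0.11 0 0.08" --pt "0 0 -24 0.235 -0.13 0 0.08" --pt "0 0 -28 0.27 -0.155 0 0.08" --pt "0 0 -30 0.295 -0.185 0 0.08"

```text
time: 0.95
eef_pos: [0.4584, -0.3061, 0.2053]
orientation: [0.0, 0.892, 0.452, 0.001]
force: [0.4, -0.5, 0.3]
width: 0.0801
grasp_force: 0.0
```

Run:
```python
from h import *
plan(([.5,-.05,.2],Rt(-10)),([.45,.15,.16],Rt(-1.9)),([.413,.196,.12],Rt(-1.9)))
```

```text
t 0.95 pos [ 0.4584 -0.3061  0.2053] w 0.08009425489815007 F [ 0.4 -0.5  0.3]
[  0.1  -0.  -26.2] [ 0.2312 -0.1177  0.0054]
[  0.1  -0.  -34.3] [ 0.363  -0.2762  0.0454]
[  0.1  -0.  -34.3] [ 0.3783 -0.3333  0.0854]
```

Request:
play_rows --pt "0 0 -5 0.04 -0.02 0 0.08" --pt "0 0 -10 0.08 -0.045 0.002 0.08" --pt "0 0 -16 0.125 -0.066 0.004 0.08" --pt "0 0 -21 0.17 -0.088 0.005 0.08" --pt "0 0 -26 0.21 -0.11 0.005 0.08" --pt "0 0 -29 0.25 -0.14 0.01 0.08" --pt "0 0 -32 0.285 -0.175 0.02 0.08" --pt "0 0 -34 0.32 -0.21 0.03 0.08"

```text
time: 1.75
eef_pos: [0.4773, 0.0748, 0.1755]
orientation: [0.0, 0.721, 0.693, 0.0]
force: [0.4, 0.8, -0.5]
width: 0.08
grasp_force: 0.0
```

Run:
```python
from h import *
plan(([.413,.196,.12],Rt(-1.9)),([.413,.196,.06],Rt(-1.9)))
```

```text
t 1.75 pos [0.4773 0.0748 0.1755] w 0.0800138096182789 F [ 0.4  0.8 -0.5]
[ 0.  -0.  -0.4] [ 0.1185 -0.0692  0.0555]
[ 0.  -0.  -0.4] [ 0.1185 -0.0693  0.1155]
```

Request:
play_rows --pt "0 0 -0.4 0.04 -0.025 0.02 0.08" --pt "0 0 -0.4 0.08 -0.045 0.04 0.08" --pt "0 0 -0.4 0.1185 -0.069 0.056 0.08" --pt "0 0 -0.4 0.1185 -0.069 0.09 0.08" --pt "0 0 -0.4 0.1185 -0.069 0.12 0.08" --pt "0 0 -0.4 0.1185 -0.069 0.145 0.08" --pt "0 0 -0.4 0.1185 -0.069 0.165 0.08" --pt "0 0 -0.4 0.1185 -0.069 0.168 0.08"

```text
time: 2.55
eef_pos: [0.4122, 0.1936, 0.0058]
orientation: [-0.0, 0.719, 0.695, -0.002]
force: [0.3, 0.2, 1.5]
width: 0.0796
grasp_force: 0.0
```

Request:
play_rows --pt "0 0 0 0 0 0 0.08" --pt "0 0 0 0 0 0 0.04" --pt "0 0 0 0 0 0 0.04" --pt "0 0 0 0 0 0 0.04" --pt "0 0 0 0 0 0 0.04" --pt "0 0 0 0 0 0 0.04"

```text
time: 3.15
eef_pos: [0.4143, 0.1944, 0.0085]
orientation: [0.0, 0.72, 0.694, 0.001]
force: [-0.1, -1.4, 6.5]
width: 0.0548
grasp_force: 30.0
```

Run:
```python
from h import *
plan(([.413,.196,.05],Rt(-1.9)),([.455,.376,.05],Rt(3.2)),([.455,.376,.01],Rt(3.2)))
```

```text
t 3.15 pos [0.4143 0.1944 0.0085] w 0.05483318227847412 F [-0.1 -1.4  6.5]
[ 0.1 -0.  -0.1] [ 0.0016 -0.0013 -0.0415]
[ 0.1 -0.  -5.2] [ 0.183   0.0343 -0.0413]
[ 0.1 -0.  -5.2] [ 0.1829  0.0342 -0.0013]
```

Request:
play_rows --pt "0 0 0 0 0 -0.008 0.04" --pt "0 0 0 0 0 -0.022 0.04" --pt "0 0 0 0.005 0 -0.038 0.04" --pt "0 0 -0.5 0.02 0.003 -0.042 0.04" --pt "0 0 -1.5 0.045 0.008 -0.042 0.04" --pt "0 0 -2.5 0.075 0.014 -0.042 0.04" --pt "0 0 -3.5 0.11 0.021 -0.042 0.04" --pt "0 0 -4.5 0.14 0.027 -0.042 0.04"

```text
time: 3.95
eef_pos: [0.4455, 0.3362, 0.0496]
orientation: [-0.0, 0.691, 0.723, 0.0]
force: [0.5, 0.2, -2.6]
width: 0.0546
grasp_force: 30.0
```

Request:
play_rows --pt "0 0 -0.4 0.02 0.004 0 0.04" --pt "0 0 -0.7 0.034 0.006 0 0.04" --pt "0 0 -0.7 0.041 0.007 0 0.04" --pt "0 0 -0.7 0.043 0.007 0.005 0.04" --pt "0 0 -0.7 0.043 0.007 0.015 0.04" --pt "0 0 -0.7 0.043 0.007 0.025 0.04" --pt "0 0 -0.7 0.043 0.007 0.032 0.04" --pt "0 0 -0.7 0.043 0.007 0.034 0.04"

```text
time: 4.75
eef_pos: [0.4501, 0.3751, 0.0143]
orientation: [0.0, 0.687, 0.726, -0.001]
force: [-0.1, -0.6, -3.4]
width: 0.0549
grasp_force: 30.0
```

Run:
```python
from h import *
plan(([.455,.376,.01],Rt(3.2)))
```

```text
t 4.75 pos [0.4501 0.3751 0.0143] w 0.0549030541475117 F [-0.1 -0.6 -3.4]
[-0.1  0.1 -0. ] [0.0006 0.005  0.0043]
```

Request:
play_rows --pt "0 0 0 0 0.003 0 0.04" --pt "0 0 0 0 0.005 0.002 0.04" --pt "0 0 0 0 0.005 0.004 0.04" --pt "0 0 0 0 0.005 0.0045 0.04" --pt "0 0 0 0 0.005 0.0045 0.04" --pt "0 0 0 0 0.005 0.0045 0.04"

```text
time: 5.35
eef_pos: [0.4556, 0.3768, 0.0114]
orientation: [0.0, 0.687, 0.727, 0.0]
force: [0.4, -0.2, -2.6]
width: 0.0547
grasp_force: 30.0
```

Request:
play_rows --pt "0 0 0 0 0 0 0.075" --pt "0 0 0 0 0 0 0.075" --pt "0 0 0 0 0 0 0.075" --pt "0 0 0 0 0 -0.02 0.08" --pt "0 0 0 0 0 -0.06 0.08" --pt "0 0 0 0 0 -0.1 0.08" --pt "0 0 0 0 0 -0.15 0.08" --pt "0 0 0 0 0 -0.18 0.08"

```text
time: 6.15
eef_pos: [0.4565, 0.3778, 0.1951]
orientation: [0.0, 0.687, 0.727, 0.002]
force: [0.2, -0.1, 0.2]
width: 0.0803
grasp_force: 0.0
```

Run:
```python
from h import *
a=np.radians(17);ex=np.array([np.cos(a),np.sin(a),0]);ey=np.array([-np.sin(a),np.cos(a),0]);t=np.pi/6
up=np.array([ex[0]*np.cos(t),ex[1]*np.cos(t),np.sin(t)]);n=-np.sin(t)*ex+np.array([0,0,np.cos(t)])
o=np.array([.5778,.2975,.032]);c=o+.05*up
T=Rt(-73,30,17);print(T.apply([0,0,1]),n,"grasp",c+.003*n)
plan((c+.16*n,T),(c+.05*n,T),(c+.003*n,T))
```

```text
[ 0.47815238  0.14618585 -0.8660254 ] [-0.47815238 -0.14618585  0.8660254 ] grasp [0.61777475 0.30972151 0.05959808]
t 6.15 pos [0.4565 0.3778 0.1951] w 0.08028472207069086 F [ 0.2 -0.1  0.2]
[-19.9  25.1  74.3] [-0.0957  0.081  -0.0004]
[-19.9  25.1  74.3] [-0.0829  0.134   0.095 ]
[-19.9  25.1  74.3] [-0.0774  0.1567  0.1359]
```

Request:
play_rows --pt "-2 2.5 7.4 -0.005 0 -0.01 0.08" --pt "-4 5 14.9 -0.012 0.01 -0.02 0.08" --pt "-6 7.5 22.3 -0.025 0.02 -0.03 0.08" --pt "-8 10 29.7 -0.04 0.03 -0.03 0.08" --pt "-10 12.5 37 -0.05 0.04 -0.02 0.08" --pt "-12 15 44.6 -0.065 0.05 -0.02 0.08" --pt "-14 17.5 52 -0.08 0.065 -0.01 0.08" --pt "-15.9 20 59.2 -0.09 0.075 0 0.08"

```text
time: 6.95
eef_pos: [0.5301, 0.2903, 0.1957]
orientation: [-0.021, 0.93, 0.311, 0.194]
force: [0.1, -0.4, 0.7]
width: 0.0801
grasp_force: 0.0
```

```bash
cat >> h.py <<'E'
def slope(o,xc,yaw=17):
    a=np.radians(yaw);ex=np.array([np.cos(a),np.sin(a),0]);t=np.pi/6
    up=ex*np.cos(t)+[0,0,np.sin(t)];n=-np.sin(t)*ex+[0,0,np.cos(t)]
    return np.array(o)+xc*up,n
E
python3 - <<'E'
from h import *
c,n=slope([.5778,.2975,.032],.05);T=Rt(-73,30,17)
plan((c+.12*n,T),(c+.05*n,T),(c+.003*n,T));print(manip.observe()["joints"].round(2))
E
```

```text
t 6.95 pos [0.5301 0.2903 0.1957] w 0.08008472660111396 F [ 0.1 -0.4  0.7]
[-4.2  7.1 19.1] [0.0115 0.0139 0.0435]
[-4.2  7.1 19.1] [0.0191 0.0204 0.1128]
[-4.2  7.1 19.1] [0.0242 0.0247 0.1593]
[-0.55  0.42 -0.04  2.07  0.29  0.27 -1.77]
```

Request:
play_rows --pt "-1 1.8 5 0.003 0.004 0.012 0.08" --pt "-2 3.6 10 0.006 0.007 0.024 0.08" --pt "-3 5.4 15 0.01 0.012 0.036 0.08" --pt "-4.2 7.1 19.1 0.0115 0.015 0.05 0.08" --pt "-4.2 7.1 19.1 0.0145 0.017 0.07 0.08" --pt "-4.2 7.1 19.1 0.016 0.018 0.085 0.08" --pt "-4.2 7.1 19.1 0.016 0.018 0.085 0.08"

```text
time: 7.65
eef_pos: [0.596, 0.3083, 0.1471]
orientation: [-0.032, 0.96, 0.15, 0.232]
force: [-0.0, 0.4, -0.7]
width: 0.0801
grasp_force: 0.0
```

Run:
```python
from h import *
c,n=slope([.5778,.2975,.032],.05);T=Rt(-73,30,17)
plan((c+.08*n,T),(c+.05*n,T),(c+.003*n,T));print(manip.observe()["joints"].round(2))
for k in("scene","top"): cv2.imwrite(f"pics/{k}1.png",manip.read_camera(k)["frame"][:,:,::-1])
a=cv2.imread("pics/scene1.png")[130:280,230:430];cv2.imwrite("pics/s1c.png",cv2.resize(a,None,fx=4,fy=4,interpolation=cv2.INTER_CUBIC))
```

```text
t 7.65 pos [0.596  0.3083 0.1471] w 0.08008944568086765 F [-0.   0.4 -0.7]
[0.1 2.9 0.8] [-0.0249  0.0046  0.0107]
[0.1 2.9 0.8] [-0.0234  0.0046  0.0406]
[0.1 2.9 0.8] [-0.021   0.0045  0.0876]
[-0.5   0.57 -0.14  2.02  1.14  0.23 -2.94]
```

View pics/s1c.png

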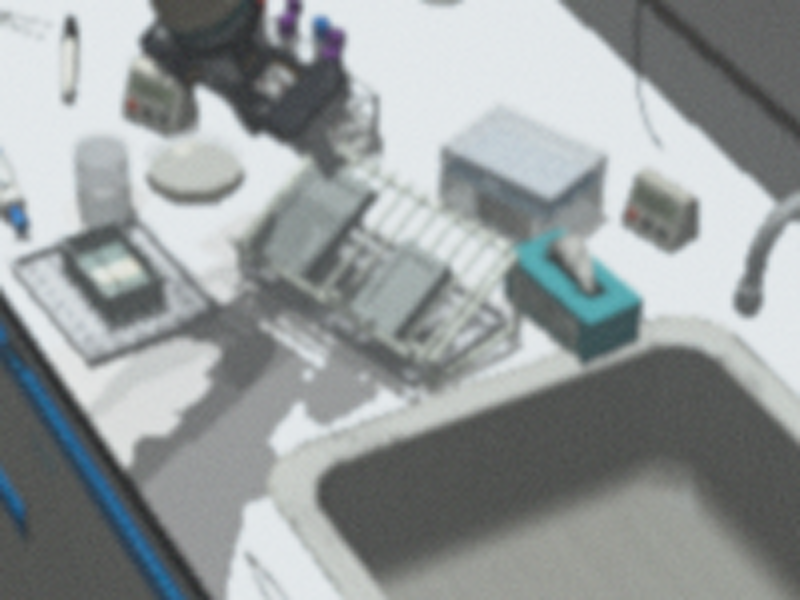

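Request:
play_rows --pt "0 0 -8.5 0 0 -0.01 0.08" --pt "0 0 -17 0 0 -0.02 0.08" --pt "0 0 -25.5 0 0 -0.03 0.08" --pt "0 0 -34 0 0 -0.04 0.08" --pt "0 0 -42.5 0 0 -0.04 0.08" --pt "0 0 -51 0 0 -0.04 0.08" --pt "0 0 -59.5 0 0 -0.04 0.08" --pt "0 0 -68 0 0 -0.04 0.08"

```text
time: 8.55
eef_pos: [0.577, 0.3018, 0.185]
orientation: [0.104, 0.711, 0.663, 0.211]
force: [0.1, -0.7, 0.1]
width: 0.0797
grasp_force: 0.0
```

Request:
play_rows --pt "0 0 -8.5 0 0 0 0.08" --pt "0 0 -17 0 0 0 0.08" --pt "0 0 -25.5 0 0 0 0.08" --pt "0 0 -34 0 0 0 0.08" --pt "0 0 -42.5 0 0 0 0.08" --pt "0 0 -51 0 0 0 0.08" --pt "0 0 -59.5 0 0 0 0.08" --pt "0 0 -68 0 0 0 0.08"

```text
time: 9.35
eef_pos: [0.577, 0.3017, 0.1849]
orientation: [0.204, 0.218, 0.947, 0.116]
force: [-0.3, -0.4, -0.1]
width: 0.0797
grasp_force: 0.0
```

```bash
cat > m2.py <<'E'
from h import *
ct=cam("top");cs=cam("scene")
# scene picks (s1c crop: x0=230,y0=130,k=4)
C=lambda p:crop(p,230,130,4)
L=crop([(180,290),(322,235),(418,435),(285,490)],165,160); l=crop([(460,220),(578,175),(648,345),(530,390)],165,160)
# same model order: (+x,+y),(+x,-y),(-x,-y),(-x,+y)
Ls=C([(305,165),(373,192),(322,278),(256,240)]); ls=C([(388,245),(447,268),(403,343),(352,312)])
t=np.pi/6
for n,m,a,b,h in(("LL",rect(.1,.064,.02,.05),L,Ls,.05),("LS",rect(.078,.05,.02,.039),l,ls,.039)):
    T=lambda p:(R.from_euler("z",p[0])*R.from_euler("y",-t)).apply(m)+p[1:4]
    f=lambda p:np.r_[(proj(ct,T(p))-a),(proj(cs,T(p))-b)].ravel()
    r=least_squares(f,[.3,.58,.25,.03]);print(n,np.degrees(r.x[0]).round(1),r.x[1:].round(4),r.fun.round(1))
E
python3 m2.py
python3 - <<'E'
from h import *
c,n=slope([.5778,.2975,.032],.05);T=Rt(107,30,17)
plan((c+.08*n,T),(c+.05*n,T),(c+.003*n,T));print(manip.observe()["joints"].round(2))
E
```

```text
LL 20.9 [0.5791 0.2963 0.0309] [-0.8  0.2 -1.  -2.   1.1 -0.6  0.5  1.6  3.4 -1.8  0.7 -1.  -3.5  1.1
 -1.2  2.6]
LS 19.6 [0.612  0.1933 0.0268] [ 0.1  1.4 -1.5  0.5 -0.5 -0.5  1.5  0.3  4.1 -1.   0.8 -0.3 -2.  -0.2
 -0.6  0.8]
t 9.45 pos [0.5771 0.3017 0.1847] w 0.08012291725927675 F [-0.3  0.  -0.4]
[ -1.2  -2.6 -43.3] [ 0.0149 -0.0196  0.0532]
[ -1.2  -2.6 -43.3] [ 0.0138 -0.0186  0.0831]
[ -1.2  -2.6 -43.3] [ 0.0122 -0.0169  0.1301]
[-0.13  0.57 -0.7   2.02  1.29  0.55 -0.66]
```

Request:
play_rows --pt "-0.2 -0.5 -8 0.003 -0.004 0.005 0.08" --pt "-0.5 -1 -16 0.006 -0.008 0.01 0.08" --pt "-0.8 -1.5 -24 0.009 -0.012 0.016 0.08" --pt "-1 -2 -32 0.012 -0.016 0.025 0.08" --pt "-1.2 -2.6 -40 0.014 -0.019 0.04 0.08" --pt "-1.2 -2.6 -43.3 0.014 -0.019 0.055 0.08" --pt "-1.2 -2.6 -43.3 0.014 -0.019 0.07 0.08" --pt "-1.2 -2.6 -43.3 0.014 -0.019 0.075 0.08"

```text
time: 10.25
eef_pos: [0.5917, 0.3015, 0.1059]
orientation: [0.255, -0.141, 0.956, 0.038]
force: [-0.2, -0.2, 0.0]
width: 0.0798
grasp_force: 0.0
```

Run:
```python
from h import *
c,n=slope([.5785,.297,.031],.05);T=Rt(107,30,17)
plan((c+.05*n,T),(c+.003*n,T));print(manip.observe()["joints"].round(2))
```

```text
t 10.25 pos [0.5917 0.3015 0.1059] w 0.0798016989902252 F [-0.2 -0.2  0. ]
[-0.  -0.1 -0.2] [-0.0005 -0.0004  0.0079]
[-0.  -0.1 -0.2] [-0.0005 -0.0004  0.0549]
[-0.17  0.72 -0.64  2.1   1.79  0.56 -0.38]
```

Request:
play_rows --pt "0 0 0 0 0 0.015 0.08" --pt "0 0 0 0 0 0.03 0.08" --pt "0 0 0 0 0 0.042 0.08" --pt "0 0 0 0 0 0.05 0.08" --pt "0 0 0 0 0 0.053 0.08" --pt "0 0 0 0 0 0.053 0.08"

```text
time: 10.85
eef_pos: [0.6171, 0.3099, 0.0606]
orientation: [0.255, -0.143, 0.955, 0.039]
force: [-0.0, 0.3, 0.1]
width: 0.08
grasp_force: 0.0
```

Request:
play_rows --pt "0 0 0 0 0 0 0.05" --pt "0 0 0 0 0 0 0.05" --pt "0 0 0 0 0 0 0.05" --pt "0 0 0 0 0 0 0.05" --pt "0 0 0 0 0 0 0.05"

```text
time: 11.35
eef_pos: [0.6171, 0.3102, 0.0612]
orientation: [0.256, -0.143, 0.955, 0.039]
force: [-1.7, -0.0, 4.6]
width: 0.0639
grasp_force: 30.0
```

Run:
```python
from h import *
c,n=slope([.5785,.297,.031],.05);T=Rt(107,30,17)
plan((c+.003*n,T),(c+.1*n,T),(c+.15*n,Rt(107)),([.4556,.3768,.12],Rt(3.2)));print(manip.observe()["joints"].round(2))
```

```text
t 11.35 pos [0.6171 0.3102 0.0612] w 0.0638592509497677 F [-1.7 -0.   4.6]
[ 0.1 -0.   0.1] [ 0.0004 -0.0014  0.0027]
[ 0.1 -0.   0.1] [ 0.0004 -0.0013 -0.0943]
[ 0.1 30.   0.1] [ 0.0004 -0.0012 -0.1443]
[ 27.1  21.2 101.2] [ 0.0874  0.1111 -0.1183]
[-0.17  0.83 -0.63  2.05  1.91  0.59 -0.44]
```

Request:
play_rows --pt "0 0 0 0 0 -0.01 0.05" --pt "0 0 0 0 0 -0.03 0.05" --pt "0 0 0 0 0 -0.055 0.05" --pt "0 0 0 0 0 -0.08 0.05" --pt "0 7 0 0 0 -0.095 0.05" --pt "0 14 0 0 0 -0.1 0.05" --pt "0 22 0 0 0 -0.1 0.05" --pt "0 30 0 0 0 -0.1 0.05"

```text
time: 12.15
eef_pos: [0.5703, 0.2928, 0.1474]
orientation: [0.105, -0.144, 0.984, 0.002]
force: [2.1, -0.1, -1.3]
width: 0.0637
grasp_force: 30.0
```

Run:
```python
from h import *
plan(([.4556,.3768,.13],Rt(183.2)));print(manip.observe()["joints"].round(2))
```

```text
t 12.15 pos [0.5703 0.2928 0.1474] w 0.06374405849885967 F [ 2.1 -0.1 -1.3]
[ -9.3   9.1 -76.3] [ 0.0873  0.1134 -0.0039]
[-0.09  0.7  -0.76  1.81  0.86  0.78  0.55]
```

Request:
play_rows --pt "0 6 -2 0.005 0.008 0 0.05" --pt "-1 10 -10 0.015 0.02 0 0.05" --pt "-2 11 -18 0.025 0.033 0 0.05" --pt "-3.5 11 -26 0.037 0.047 0 0.05" --pt "-4.5 11 -34 0.049 0.062 -0.002 0.05" --pt "-5.5 11 -42 0.06 0.077 -0.003 0.05" --pt "-6.5 10.5 -50 0.07 0.09 -0.004 0.05" --pt "-7.5 10 -58 0.08 0.103 -0.004 0.05"

```text
time: 12.95
eef_pos: [0.4671, 0.3696, 0.1306]
orientation: [0.003, -0.609, 0.793, -0.0]
force: [0.4, -0.7, -0.8]
width: 0.0636
grasp_force: 30.0
```

Run:
```python
from h import *
plan(([.4556,.3768,.10],Rt(183.2)));print(manip.observe()["joints"].round(2))
```

```text
t 12.95 pos [0.4671 0.3696 0.1306] w 0.0636231429912001 F [ 0.4 -0.7 -0.8]
[ -0.3   0.2 -18.2] [-0.0039  0.0131  0.0306]
[-0.12  0.87 -1.06  1.74  0.86  1.07  1.4 ]
```

Request:
play_rows --pt "0 0 -6 -0.001 0.004 0.005 0.05" --pt "0 0 -12 -0.002 0.008 0.015 0.05" --pt "-0.3 0.2 -18.2 -0.004 0.013 0.03 0.05" --pt "-0.3 0.2 -18.2 -0.004 0.013 0.045 0.05" --pt "-0.3 0.2 -18.2 -0.004 0.013 0.06 0.05" --pt "-0.3 0.2 -18.2 -0.004 0.013 0.065 0.05" --pt "-0.3 0.2 -18.2 -0.004 0.013 0.065 0.05"

```text
time: 13.65
eef_pos: [0.4568, 0.3763, 0.0644]
orientation: [0.0, 0.724, -0.69, 0.0]
force: [0.5, 0.3, -0.5]
width: 0.0635
grasp_force: 30.0
```

Run:
```python
from h import *
plan(([.4556,.3768,.065],Rt(183.2)))
t=cam("top")["frame"][:,:,::-1];s=cam("scene")["frame"][:,:,::-1]
cv2.imwrite("pics/t2.png",t);cv2.imwrite("pics/s2.png",s)
W=np.zeros((600,800,3),np.uint8)
W[:,:400]=cv2.resize(t[250:325,165:215+0],(400,600),interpolation=2) if 0 else cv2.resize(t[250:330,160:240],(400,400),interpolation=2)[:400].repeat(1,0) if 0 else 0
W[:400,:400]=cv2.resize(t[250:330,160:240],(400,400),interpolation=2)
W[:400,400:]=cv2.resize(s[165:230,225:290],(400,400),interpolation=2)
cv2.imwrite("pics/v2.png",W[:400])
```

```text
t 13.65 pos [0.4568 0.3763 0.0644] w 0.0635127089614223 F [ 0.5  0.3 -0.5]
[ 0.  -0.  -0.4] [-0.0006  0.0012 -0.0006]
```

View pics/v2.png

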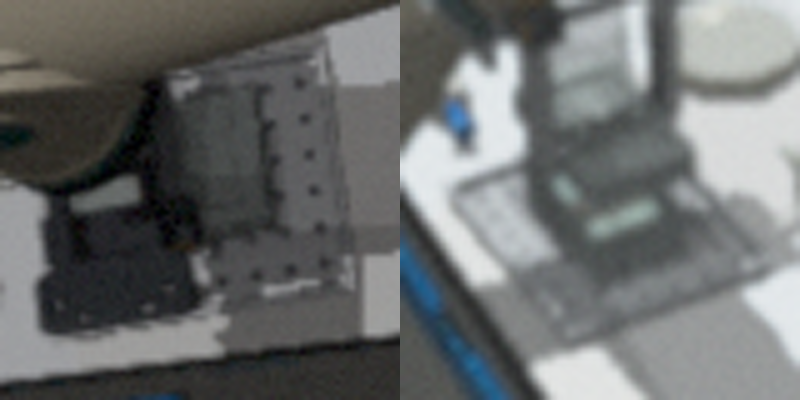

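Run:
```python
from h import *
c=cam("top")
def prof(f,z,ys,xs,yaw=3.2,o=(.4556,.3768)):
    g=cv2.cvtColor(cv2.imread(f),cv2.COLOR_BGR2GRAY).astype(np.float32);a=np.radians(yaw)
    P=np.array([[o[0]+x*np.cos(a)-y*np.sin(a),o[1]+x*np.sin(a)+y*np.cos(a),z] for y in ys for x in xs])
    uv=proj(c,P).astype(np.float32);v=cv2.remap(g,uv[:,0].copy(),uv[:,1].copy(),1).reshape(len(ys),-1).mean(1)
    return v.round().astype(int)
ys=np.arange(-64,-34,2)/1000;print(list((ys*1000).astype(int)))
print("box -y",prof("pics/top1.png",.038,ys,np.linspace(-.022,.022,30)))
print("box +y",prof("pics/top1.png",.038,-ys,np.linspace(-.022,.022,30)))
print("lid -y",prof("pics/t2.png",.078,ys,np.linspace(-.025,.025,30)))
xs=np.arange(-40,41,2)/1000
g=[prof("pics/t2.png",.078,np.linspace(-.048,-.035,8),[x])for x in xs];print("lid across",[int(i.mean()) for i in g])
```

```text
[np.int64(-64), np.int64(-62), np.int64(-60), np.int64(-58), np.int64(-56), np.int64(-54), np.int64(-52), np.int64(-50), np.int64(-48), np.int64(-46), np.int64(-44), np.int64(-42), np.int64(-40), np.int64(-38), np.int64(-36)]
box -y [68 68 67 68 69 70 72 77 80 82 82 81 79 78 77]
box +y [ 93 105 132 146 147 140 134 131 119  90  56  48  64  81  96]
lid -y [94 92 86 76 67 55 50 57 67 71 72 72 70 67 68]
lid across [59, 51, 46, 49, 52, 59, 62, 61, 60, 59, 60, 61, 62, 62, 62, 66, 71, 72, 72, 72, 73, 75, 74, 74, 74, 74, 75, 74, 74, 72, 71, 71, 72, 73, 75, 73, 70, 68, 76, 85, 86]
```

Request:
play_rows --pt "0 0 -0.3 0 0.001 0.005 0.05" --pt "0 0 -0.3 0 0.001 0.012 0.05" --pt "0 0 -0.3 0 0.001 0.018 0.05" --pt "0 0 -0.3 0 0.001 0.022 0.05" --pt "0 0 -0.3 0 0.001 0.025 0.05" --pt "0 0 -0.3 0 0.001 0.027 0.05"

```text
time: 14.4
eef_pos: [0.4558, 0.377, 0.0379]
orientation: [-0.0, 0.726, -0.687, -0.0]
force: [-0.6, 0.7, -0.9]
width: 0.0634
grasp_force: 30.0
```

Request:
play_rows --pt "0 0 0 0 0 0.002 0.05" --pt "0 0 0 0 0 0.004 0.05" --pt "0 0 0 0 0 0.004 0.05"

```text
time: 14.7
eef_pos: [0.4559, 0.3769, 0.0341]
orientation: [-0.0, 0.726, -0.687, -0.0]
force: [-0.7, 0.3, -0.7]
width: 0.0638
grasp_force: 30.0
```

Request:
play_rows --pt "0 0 0 0 0 0.002 0.05" --pt "0 0 0 0 0 0.004 0.05" --pt "0 0 0 0 0 0.005 0.05" --pt "0 0 0 0 0 0.006 0.05" --pt "0 0 0 0 0 0.007 0.05" --pt "0 0 0 0 0 0.007 0.05"

```text
time: 15.3
eef_pos: [0.4559, 0.3769, 0.0272]
orientation: [-0.0, 0.726, -0.687, -0.0]
force: [-0.2, -0.3, -1.5]
width: 0.0635
grasp_force: 30.0
```

Request:
play_rows --pt "0 0 0 0 0 0.001 0.05" --pt "0 0 0 0 0 0.002 0.05" --pt "0 0 0 0 0 0.003 0.05" --pt "0 0 0 0 0 0.003 0.05"

```text
time: 15.7
eef_pos: [0.456, 0.3771, 0.0262]
orientation: [-0.001, 0.726, -0.687, 0.0]
force: [-0.7, -3.6, 12.8]
width: 0.064
grasp_force: 30.0
```

Request:
play_rows --pt "0 0 0 0 0 0 0.08" --pt "0 0 0 0 0 0 0.08" --pt "0 0 0 0 0 0 0.08" --pt "0 0 0 0 0 -0.02 0.08" --pt "0 0 0 0 0 -0.05 0.08" --pt "0 0 0 0 0 -0.09 0.08" --pt "0 0 5 0 0 -0.13 0.08" --pt "0 0 12 0 0 -0.15 0.08"

```text
time: 16.5
eef_pos: [0.4562, 0.3784, 0.1774]
orientation: [0.002, -0.649, 0.761, 0.001]
force: [-0.5, 0.2, -0.1]
width: 0.08
grasp_force: 0.0
```

Run:
```python
from h import *
plan(([.5,.25,.18],Rt(120)),([.5,.05,.16],Rt(60)),([.415,-.219,.12],Rt(4.6)));print(manip.observe()["joints"].round(2))
```

```text
t 16.5 pos [0.4562 0.3784 0.1774] w 0.08003172699853991 F [-0.5  0.2 -0.1]
[ 0.   0.3 50.9] [ 0.1199 -0.0635 -0.0031]
[  0.2   0.3 110.9] [ 0.3175 -0.095   0.0161]
[  0.4   0.2 166.3] [ 0.5967 -0.0533  0.0547]
[-0.11  0.82 -1.13  1.7   0.81  1.15  1.52]
```

Request:
play_rows --pt "0 0 8 0.02 -0.012 0 0.08" --pt "0 0 16 0.045 -0.025 0 0.08" --pt "0 0 24 0.07 -0.038 0 0.08" --pt "0 0 32 0.1 -0.053 0 0.08" --pt "0 0 40 0.13 -0.065 0 0.08" --pt "0 0 48 0.16 -0.07 0.003 0.08" --pt "0 0 56 0.19 -0.076 0.006 0.08" --pt "0 0 64 0.22 -0.08 0.009 0.08"

```text
time: 17.3
eef_pos: [0.5012, 0.1459, 0.1649]
orientation: [0.0, -0.146, 0.989, 0.0]
force: [0.6, -0.7, 0.1]
width: 0.08
grasp_force: 0.0
```

Run:
```python
from h import *
plan(([.5,.05,.16],Rt(60)),([.415,-.219,.12],Rt(4.6)));print(manip.observe()["joints"].round(2))
```

```text
t 17.3 pos [0.5012 0.1459 0.1649] w 0.0799749039841337 F [ 0.6 -0.7  0.1]
[ 0.1  0.  46.8] [ 0.0289 -0.0914  0.0049]
[ 1.000e-01 -0.000e+00  1.022e+02] [ 0.1882 -0.3243  0.0446]
[ 0.24  0.65 -0.9   1.9   0.64  0.91  0.89]
```

Request:
play_rows --pt "0 0 8 0.01 -0.035 0 0.08" --pt "0 0 16 0.02 -0.07 0.003 0.08" --pt "0 0 24 0.035 -0.105 0.006 0.08" --pt "0 0 32 0.055 -0.14 0.01 0.08" --pt "0 0 40 0.075 -0.175 0.015 0.08" --pt "0 0 48 0.1 -0.21 0.02 0.08" --pt "0 0 56 0.125 -0.245 0.025 0.08" --pt "0 0 64 0.15 -0.28 0.03 0.08"

```text
time: 18.1
eef_pos: [0.4399, -0.166, 0.1348]
orientation: [0.0, 0.4, 0.917, 0.001]
force: [0.6, -0.5, 0.7]
width: 0.0803
grasp_force: 0.0
```

Run:
```python
from h import *
plan(([.415,-.2195,.1],Rt(4.6)),([.415,-.2195,.007],Rt(4.6)));print(manip.observe()["joints"].round(2))
```

```text
t 18.1 pos [ 0.4399 -0.166   0.1348] w 0.0802610758030459 F [ 0.6 -0.5  0.7]
[ 0.1 -0.  38.3] [-0.0223 -0.0547  0.0347]
[ 0.1 -0.  38.3] [-0.0223 -0.0548  0.1277]
[ 0.72  0.54 -0.6   2.07  0.49  0.67  0.54]
```

Request:
play_rows --pt "0 0 8 -0.005 -0.012 0.005 0.07" --pt "0 0 16 -0.01 -0.024 0.01 0.06" --pt "0 0 24 -0.015 -0.036 0.018 0.056" --pt "0 0 32 -0.02 -0.048 0.025 0.056" --pt "0 0 38.3 -0.0223 -0.055 0.035 0.056" --pt "0 0 38.3 -0.0223 -0.055 0.055 0.056" --pt "0 0 38.3 -0.0223 -0.055 0.075 0.056" --pt "0 0 38.3 -0.0223 -0.055 0.085 0.056"

```text
time: 18.9
eef_pos: [0.4151, -0.2179, 0.0486]
orientation: [-0.001, 0.676, 0.737, 0.0]
force: [-0.6, -0.3, 0.6]
width: 0.056
grasp_force: 0.0
```

Request:
play_rows --pt "0 0 0 0 0 0.015 0.056" --pt "0 0 0 0 0 0.027 0.056" --pt "0 0 0 0 0 0.036 0.056" --pt "0 0 0 0 0 0.041 0.056" --pt "0 0 0 0 0 0.041 0.056"

```text
time: 19.4
eef_pos: [0.4156, -0.2181, 0.0085]
orientation: [-0.0, 0.676, 0.737, 0.0]
force: [0.4, 0.0, 0.2]
width: 0.0559
grasp_force: 0.0
```

Run:
```python
from h import *
plan(([.415,-.2195,.008],Rt(4.6)));print(manip.observe()["joints"].round(2))
t=cam("top")["frame"][:,:,::-1];s=cam("scene")["frame"][:,:,::-1]
cv2.imwrite("pics/t3.png",t);cv2.imwrite("pics/s3.png",s)
u=np.int32(proj(cam("scene"),[.415,-.2195,.02])[0]);v=np.int32(proj(cam("top"),[.415,-.2195,.02])[0])
W=np.hstack([cv2.resize(t[v[1]-25:v[1]+25,v[0]-25:v[0]+25],(400,400),interpolation=2),cv2.resize(s[u[1]-25:u[1]+25,u[0]-25:u[0]+25],(400,400),interpolation=2)])
cv2.imwrite("pics/v3.png",W)
```

```text
t 19.4 pos [ 0.4156 -0.2181  0.0085] w 0.05586393159581273 F [0.4 0.  0.2]
[-0.  -0.1  0.3] [-0.0013 -0.0007  0.0005]
[ 0.57  0.73 -0.22  2.15  0.51  0.3   0.  ]
```

View pics/v3.png

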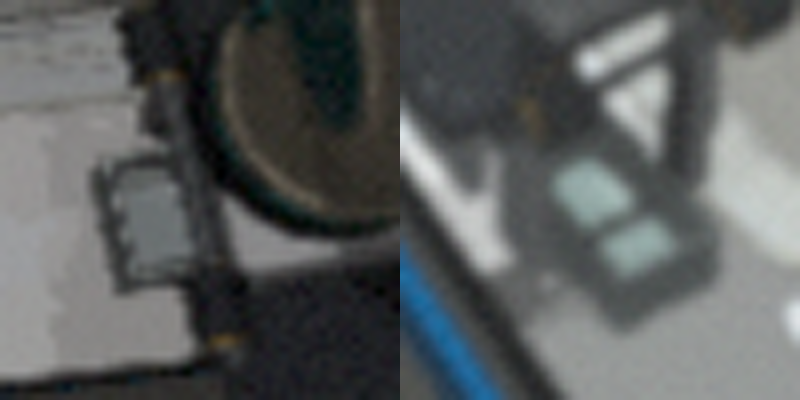

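Request:
play_rows --pt "0 0 0 -0.0013 -0.001 0 0.056" --pt "0 0 0 -0.0013 -0.001 0 0.056" --pt "0 0 0 -0.0013 -0.001 0 0.03" --pt "0 0 0 -0.0013 -0.001 0 0.03" --pt "0 0 0 -0.0013 -0.001 0 0.03" --pt "0 0 0 -0.0013 -0.001 0 0.03" --pt "0 0 0 -0.0013 -0.001 0 0.03"

```text
time: 20.3
eef_pos: [0.4151, -0.2198, 0.009]
orientation: [0.0, 0.676, 0.737, 0.001]
force: [-0.2, -0.8, 2.1]
width: 0.0408
grasp_force: 30.0
```

Run:
```python
from h import *
plan(([.415,-.2195,.1],Rt(4.6)),([.48,-.1,.12],Rt(4.6)),([.48,.1,.12],Rt(4.6)),([.456,.377,.1],Rt(3.2)))
```

```text
t 20.3 pos [ 0.4151 -0.2198  0.009 ] w 0.040836598234117505 F [-0.2 -0.8  2.1]
[ 0.1 -0.   0.3] [ 0.0003  0.     -0.091 ]
[ 0.1 -0.   0.3] [ 0.1139  0.0749 -0.1109]
[ 0.1 -0.   0.3] [ 0.3132  0.0919 -0.1108]
[ 0.1 -0.   1.7] [ 0.5912  0.0915 -0.0906]
```

Request:
play_rows --pt "0 0 0 0 0 -0.008 0.03" --pt "0 0 0 0.002 0.002 -0.025 0.03" --pt "0 0 0 0.01 0.008 -0.048 0.03" --pt "0 0 0 0.028 0.02 -0.072 0.03" --pt "0 0 0 0.053 0.036 -0.093 0.03" --pt "0 0 0 0.083 0.054 -0.107 0.03" --pt "0 0 0 0.116 0.07 -0.11 0.03" --pt "0 0 0 0.15 0.08 -0.11 0.03"

```text
time: 21.1
eef_pos: [0.4832, -0.0624, 0.1203]
orientation: [0.001, 0.677, 0.736, 0.001]
force: [-1.2, 0.4, -0.4]
width: 0.0408
grasp_force: 30.0
```

Request:
play_rows --pt "0 0 0.1 0.036 0.006 0 0.03" --pt "0 0 0.2 0.072 0.009 0 0.03" --pt "0 0 0.3 0.108 0.011 0 0.03" --pt "0 0 0.4 0.144 0.012 0 0.03" --pt "0 0 0.5 0.18 0.012 0 0.03" --pt "0 0 0.6 0.216 0.012 0 0.03" --pt "0 0 0.7 0.252 0.012 0 0.03" --pt "0 0 0.8 0.285 0.012 0 0.03"

```text
time: 21.9
eef_pos: [0.4687, 0.223, 0.1196]
orientation: [-0.0, 0.681, 0.732, 0.0]
force: [0.2, 0.1, -1.4]
width: 0.041
grasp_force: 30.0
```

Run:
```python
from h import *
plan(([.456,.377,.09],Rt(3.2)));print(manip.observe()["joints"].round(2))
c=cam("top");cv2.imwrite("pics/t4.png",c["frame"][:,:,::-1])
g=cv2.cvtColor(c["frame"],cv2.COLOR_RGB2GRAY).astype(np.float32)
a=np.radians(3.2)
def prof(z,ys,xs,o=(.456,.377)):
    P=np.array([[o[0]+x*np.cos(a)-y*np.sin(a),o[1]+x*np.sin(a)+y*np.cos(a),z] for y in ys for x in xs])
    uv=proj(c,P).astype(np.float32);return cv2.remap(g,uv[:,0].copy(),uv[:,1].copy(),1).reshape(len(ys),-1).mean(1).astype(int)
y=np.arange(30,64,2)/1000
print("+y",prof(.043,y,np.linspace(-.02,.02,30)));print("-y",prof(.043,-y,np.linspace(-.02,.02,30)))
G=np.array([[o for o in prof(.043,np.linspace(-.03,.03,20),[x])] for x in np.arange(-42,43,2)/1000]).mean(1).astype(int);print("x",G)
cv2.imwrite("pics/v4.png",cv2.resize(c["frame"][250:325,160:260,::-1],None,fx=8,fy=8,interpolation=2))
```

```text
t 21.9 pos [0.4687 0.223  0.1196] w 0.04095069689194728 F [ 0.2  0.1 -1.4]
[ 0.  -0.   0.9] [ 0.1545 -0.0016  0.0297]
[-0.27  0.58 -0.33  1.96  0.3   0.65 -0.72]
+y [126 125 123 114 109 115 125 127 128 127 127 134 144 147 139 116  93]
-y [126 125 125 123 122 127 129 128 124 112  81  60  68  83  91  93 101]
x [138 122  91  69  73  98 123 126 121 117 123 125 126 126 126 126 126 126
 126 125 125 125 125 125 124 124 124 124 124 125 125 123 118 115 126 126
 125 128 138 139 137 141 149]
```

View pics/v4.png

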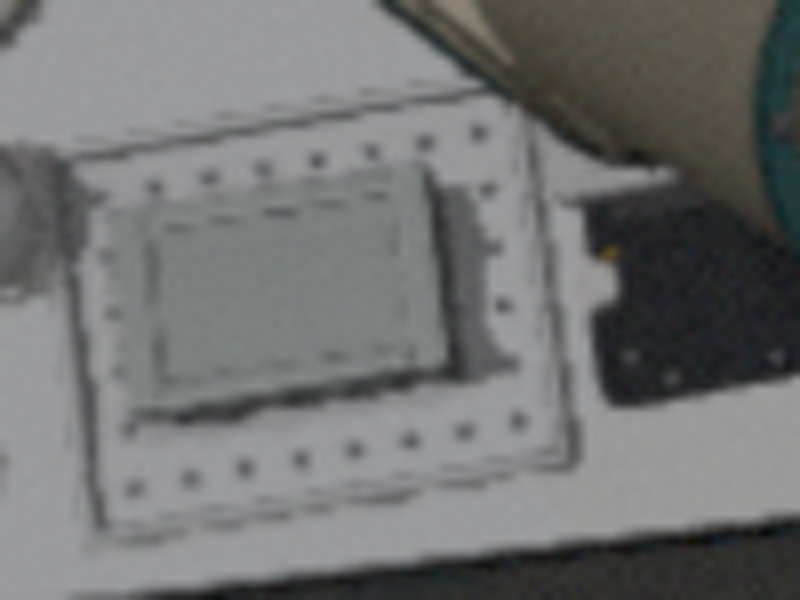

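Request:
play_rows --pt "0 0 0.2 0.033 0 0 0.03" --pt "0 0 0.4 0.063 0 0.002 0.03" --pt "0 0 0.6 0.09 -0.001 0.006 0.03" --pt "0 0 0.8 0.114 -0.001 0.012 0.03" --pt "0 0 0.9 0.134 -0.0015 0.02 0.03" --pt "0 0 0.9 0.148 -0.0015 0.03 0.03" --pt "0 0 0.9 0.1545 -0.0015 0.038 0.03" --pt "0 0 0.9 0.1545 -0.0015 0.042 0.03"

```text
time: 22.75
eef_pos: [0.4564, 0.3753, 0.0763]
orientation: [-0.0, 0.687, 0.727, -0.0]
force: [-0.7, -0.3, -1.2]
width: 0.0408
grasp_force: 30.0
```

Run:
```python
from h import *
plan(([.456,.377,.06],Rt(3.2)),([.456,.377,.049],Rt(3.2)));print(manip.observe()["joints"].round(2))
```

```text
t 22.75 pos [0.4564 0.3753 0.0763] w 0.04080739000938341 F [-0.7 -0.3 -1.2]
[-0.  0.  0.] [ 0.0017 -0.0003  0.0163]
[-0.  0.  0.] [ 0.0017 -0.0003  0.0273]
[-0.56  0.72 -0.28  1.79  0.3   0.67 -0.96]
```

Request:
play_rows --pt "0 0 0 0.001 0 0.006 0.03" --pt "0 0 0 0.0015 0 0.013 0.03" --pt "0 0 0 0.0015 0 0.019 0.03" --pt "0 0 0 0.0015 0 0.023 0.03" --pt "0 0 0 0.0015 0 0.026 0.03" --pt "0 0 0 0.0015 0 0.0275 0.03" --pt "0 0 0 0.0015 0 0.028 0.03" --pt "0 0 0 0.0015 0 0.028 0.03"

```text
time: 23.55
eef_pos: [0.4571, 0.3772, 0.0503]
orientation: [0.0, 0.687, 0.726, 0.001]
force: [-1.4, -1.1, 6.7]
width: 0.0405
grasp_force: 30.0
```

Request:
play_rows --pt "0 0 0 0 0 -0.001 0.03" --pt "0 0 0 0 0 -0.001 0.06" --pt "0 0 0 0 0 -0.001 0.06" --pt "0 0 0 0 0 -0.001 0.06" --pt "0 0 0 0 0 -0.02 0.06" --pt "0 0 0 0 0 -0.05 0.06" --pt "0 0 0 0 0 -0.09 0.06" --pt "0 0 0 0 0 -0.13 0.06"

```text
time: 24.35
eef_pos: [0.4566, 0.3765, 0.1802]
orientation: [-0.0, 0.687, 0.726, -0.0]
force: [1.7, 0.3, -0.5]
width: 0.0598
grasp_force: 0.0
```

Run:
```python
from h import *
c,n=slope([.612,.1937,.032],.039);T=Rt(107,30,17)
plan(([.53,.27,.2],Rt(50,15,17)),(c+.12*n,T));print(manip.observe()["joints"].round(2))
```

```text
t 24.35 pos [0.4566 0.3765 0.1802] w 0.059842450437431444 F [ 1.7  0.3 -0.5]
[ -9.3  -5.3 -47.1] [-0.1104  0.0674 -0.0198]
[ -27.1  -21.3 -101.2] [-0.1974  0.1196  0.0247]
[-0.52  0.59 -0.34  1.71  0.24  0.89 -0.9 ]
```

Request:
play_rows --pt "-2 -1.5 -7.5 -0.01 0.005 -0.005 0.065" --pt "-4 -3 -15 -0.03 0.015 -0.01 0.065" --pt "-6 -4.5 -22.5 -0.05 0.03 -0.015 0.065" --pt "-8 -6.3 -30 -0.075 0.045 -0.02 0.065" --pt "-10 -8 -37.5 -0.1 0.06 -0.02 0.065" --pt "-12 -9.5 -45 -0.125 0.075 -0.015 0.065" --pt "-14 -11 -52.5 -0.145 0.09 -0.01 0.065" --pt "-16 -12.6 -60 -0.165 0.1 0 0.065"

```text
time: 25.15
eef_pos: [0.5673, 0.2172, 0.1798]
orientation: [0.169, 0.221, 0.96, 0.026]
force: [1.0, -0.0, 1.0]
width: 0.0651
grasp_force: 0.0
```

Run:
```python
from h import *
c,n=slope([.612,.1937,.032],.039);T=Rt(107,30,17)
plan((c+.08*n,T));print(manip.observe()["joints"].round(2))
```

```text
t 25.15 pos [0.5673 0.2172 0.1798] w 0.06510032262785001 F [ 1. -0.  1.]
[-10.9  -8.5 -40.9] [-0.0253 -0.014   0.0692]
[-0.26  0.5  -0.38  1.98  0.8   0.55 -0.13]
```

Request:
play_rows --pt "-2 -1.5 -7.5 -0.004 -0.002 0.01 0.065" --pt "-4 -3 -15 -0.009 -0.005 0.02 0.065" --pt "-6 -4.7 -22.5 -0.014 -0.008 0.03 0.065" --pt "-8 -6.3 -30 -0.019 -0.011 0.04 0.065" --pt "-10 -7.8 -37.5 -0.023 -0.013 0.05 0.065" --pt "-10.9 -8.5 -40.9 -0.025 -0.014 0.06 0.065" --pt "-10.9 -8.5 -40.9 -0.025 -0.014 0.069 0.065" --pt "-10.9 -8.5 -40.9 -0.025 -0.014 0.069 0.065"

```text
time: 25.95
eef_pos: [0.6035, 0.19, 0.1181]
orientation: [0.253, -0.139, 0.957, 0.038]
force: [0.3, -0.3, -0.7]
width: 0.0648
grasp_force: 0.0
```

Run:
```python
from h import *
c,n=slope([.612,.1937,.0335],.039);T=Rt(107,30,17)
plan((c+.05*n,T),(c+.003*n,T));print(manip.observe()["joints"].round(2))
C=cam("top");cv2.imwrite("pics/t5.png",C["frame"][:,:,::-1]);s=cam("scene")["frame"][:,:,::-1];cv2.imwrite("pics/s5.png",s)
t=C["frame"][250:325,160:235,::-1]
cv2.imwrite("pics/v5.png",np.hstack([cv2.resize(t,(400,400),interpolation=2),cv2.resize(s[160:225,225:290],(400,400),interpolation=2)]))
```

```text
t 25.95 pos [0.6035 0.19   0.1181] w 0.06477797895533681 F [ 0.3 -0.3 -0.7]
[-0.1 -0.4 -0.4] [-0.0048  0.0011  0.0278]
[-0.1 -0.4 -0.4] [-0.0051  0.0012  0.0748]
[-0.09  0.61 -0.41  2.18  2.06  0.3  -0.52]
```

View pics/v5.png

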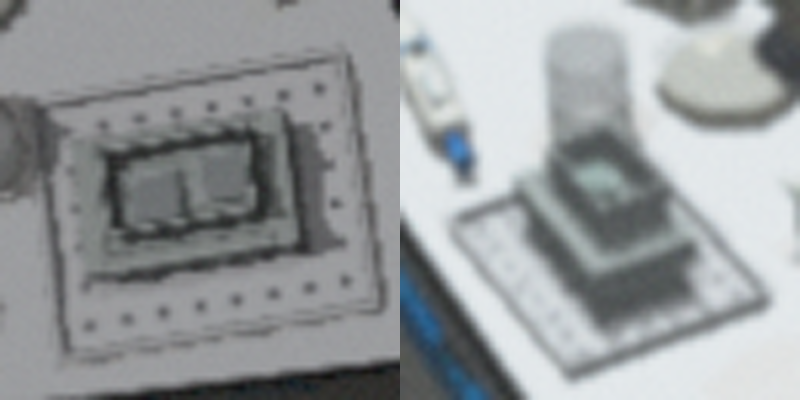

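Run:
```python
from h import *
c=cam("top")
uv=crop([(105,152),(258,130),(268,212),(120,240)],160,250,400/75)
for z in(.040,.043):
    p,e,T=fit(c,rect(.069,.041,.032)[[3,0,1,2]],uv,[-1.5,.45,.37],z=z);print(np.degrees(p[0]),p[1:],e)
g=cv2.cvtColor(cv2.imread("pics/t5.png"),cv2.COLOR_BGR2GRAY).astype(np.float32);a=np.radians(3.2)
def prof(z,ys,xs,o=(.456,.377)):
    P=np.array([[o[0]+x*np.cos(a)-y*np.sin(a),o[1]+x*np.sin(a)+y*np.cos(a),z] for y in ys for x in xs])
    uv=proj(c,P).astype(np.float32);return cv2.remap(g,uv[:,0].copy(),uv[:,1].copy(),1).reshape(len(ys),len(xs)).astype(int)
y=np.arange(-46,47,2)/1000;x=np.arange(-30,31,2)/1000
print("y",list(zip((y*1000).astype(int).tolist(),prof(.072,y,np.linspace(-.015,.015,15)).mean(1).astype(int).tolist())))
print("x",list(zip((x*1000).astype(int).tolist(),prof(.072,np.linspace(-.03,.03,25),x).mean(0).astype(int).tolist())))
```

```text
-86.64603397088757 [0.45469477 0.36925413] 0.32670700763588106
-86.6486501454925 [0.45418746 0.36864181] 0.33199421028854065
y [(-46, 84), (-44, 70), (-42, 56), (-40, 50), (-38, 62), (-36, 92), (-34, 100), (-32, 102), (-30, 104), (-28, 104), (-26, 105), (-24, 107), (-22, 108), (-20, 108), (-18, 108), (-16, 110), (-14, 115), (-12, 119), (-10, 118), (-8, 109), (-6, 95), (-4, 90), (-2, 98), (0, 105), (2, 107), (4, 108), (6, 109), (8, 108), (10, 107), (12, 107), (14, 108), (16, 108), (18, 105), (20, 98), (22, 84), (24, 62), (26, 49), (28, 61), (30, 91), (32, 113), (34, 122), (36, 128), (38, 129), (40, 130), (42, 129), (44, 130), (46, 139)]
x [(-30, 117), (-28, 108), (-26, 99), (-24, 74), (-22, 65), (-20, 79), (-18, 100), (-16, 96), (-14, 99), (-12, 99), (-10, 104), (-8, 105), (-6, 105), (-4, 103), (-2, 103), (0, 102), (2, 103), (4, 106), (6, 110), (8, 110), (10, 107), (12, 98), (14, 75), (16, 57), (18, 67), (20, 95), (22, 113), (24, 120), (26, 128), (28, 138), (30, 138)]
```

Run:
```python
from h import *
plan(([.456,.373,.2],Rt(183.2)))
```

```text
t 26.1 pos [0.604  0.1925 0.1205] w 0.06508290183426103 F [ 0.2 -0.8  0.3]
[-19.8  25.3 -74.8] [ 0.039   0.2154 -0.1134]
```

Request:
play_rows --pt "-1 3 -7 0 0.005 -0.025 0.06" --pt "-3 6 -14.5 0 0.02 -0.05 0.06" --pt "-5.5 9 -22 0.003 0.04 -0.075 0.06" --pt "-8 12 -30 0.008 0.065 -0.095 0.06" --pt "-10.5 15 -38 0.014 0.095 -0.11 0.06" --pt "-13 17.5 -46 0.02 0.125 -0.113 0.06" --pt "-15 20 -54 0.027 0.155 -0.113 0.06" --pt "-17 22 -62 0.033 0.185 -0.113 0.06"

```text
time: 26.9
eef_pos: [0.4808, 0.3272, 0.2027]
orientation: [0.132, -0.45, 0.883, 0.013]
force: [2.4, 0.3, -0.6]
width: 0.0599
grasp_force: 0.0
```

Run:
```python
from h import *
plan(([.456,.373,.12],Rt(183.2)),([.456,.373,.055],Rt(183.2)))
```

```text
t 26.9 pos [0.4808 0.3272 0.2027] w 0.05985133121808402 F [ 2.4  0.3 -0.6]
[-10.2  11.7 -38.9] [-0.0021  0.055   0.0807]
[-10.2  11.7 -38.9] [0.0138 0.0613 0.1434]
```

Request:
play_rows --pt "-2 3 -7 0 0.01 0.005 0.06" --pt "-4 6 -14 0 0.02 0.015 0.06" --pt "-6 8.5 -21 -0.001 0.03 0.03 0.06" --pt "-8 10.5 -29 -0.002 0.042 0.05 0.06" --pt "-10 11.7 -37 -0.002 0.053 0.07 0.06" --pt "-10.2 11.7 -38.9 -0.002 0.055 0.08 0.06" --pt "-10.2 11.7 -38.9 -0.002 0.055 0.08 0.06"

```text
time: 27.6
eef_pos: [0.456, 0.3718, 0.1173]
orientation: [0.001, 0.725, -0.689, -0.0]
force: [0.4, -1.0, -0.0]
width: 0.0599
grasp_force: 0.0
```

Run:
```python
from h import *
plan(([.456,.373,.051],Rt(183.2)))
```

```text
t 27.6 pos [0.456  0.3718 0.1173] w 0.059917963337768665 F [ 0.4 -1.  -0. ]
[ 0.1 -0.  -0.3] [-0.0013 -0.0002  0.0663]
```

Request:
play_rows --pt "0 0 -0.3 0 0 0.02 0.06" --pt "0 0 -0.3 -0.001 0 0.04 0.06" --pt "0 0 -0.3 -0.001 0 0.055 0.06" --pt "0 0 -0.3 -0.001 0 0.064 0.06" --pt "0 0 -0.3 -0.001 0 0.065 0.06" --pt "0 0 -0.3 -0.001 0 0.065 0.03" --pt "0 0 -0.3 -0.001 0 0.065 0.03" --pt "0 0 -0.3 -0.001 0 0.065 0.03"

```text
time: 28.4
eef_pos: [0.4576, 0.3728, 0.054]
orientation: [-0.001, 0.727, -0.687, 0.0]
force: [0.0, 1.3, 1.5]
width: 0.0406
grasp_force: 30.0
```

Request:
play_rows --pt "0 0 0 0 0 0 0.03" --pt "0 0 0 0 0 0 0.03" --pt "0 0 0 0 0 -0.003 0.03" --pt "0 0 0 0 0 -0.007 0.03" --pt "0 0 0 0 0 -0.01 0.03" --pt "0 0 0 0 0 -0.01 0.03"

```text
time: 29.0
eef_pos: [0.4574, 0.3725, 0.0636]
orientation: [-0.0, 0.727, -0.687, 0.0]
force: [1.0, -0.6, -0.6]
width: 0.0409
grasp_force: 30.0
```

Run:
```python
from h import *
plan(([.456,.3768,.056],Rt(183.2)))
```

```text
t 29.0 pos [0.4574 0.3725 0.0636] w 0.04087998758950605 F [ 1.  -0.6 -0.6]
[-0.  0.  0.] [-0.0044  0.0012  0.0076]
```

Request:
play_rows --pt "0 0 0 -0.002 0.0005 0 0.03" --pt "0 0 0 -0.004 0.001 0 0.03" --pt "0 0 0 -0.0042 0.001 0.003 0.03" --pt "0 0 0 -0.0042 0.001 0.006 0.03" --pt "0 0 0 -0.0042 0.001 0.008 0.03" --pt "0 0 0 -0.0042 0.001 0.0095 0.03" --pt "0 0 0 -0.0042 0.001 0.0105 0.03" --pt "0 0 0 -0.0042 0.001 0.0105 0.03"

```text
time: 29.8
eef_pos: [0.4559, 0.3761, 0.0536]
orientation: [0.0, 0.727, -0.687, 0.001]
force: [-0.9, -3.3, 7.9]
width: 0.0406
grasp_force: 30.0
```

Request:
play_rows --pt "0 0 0 0 0 0.001 0.03" --pt "0 0 0 0 0 0.0015 0.03" --pt "0 0 0 0 0 0.0015 0.03"

```text
time: 30.1
eef_pos: [0.456, 0.3757, 0.0525]
orientation: [0.0, 0.727, -0.687, 0.001]
force: [-1.5, -4.3, 11.5]
width: 0.0408
grasp_force: 30.0
```

Request:
play_rows --pt "0 0 0 0 0 -0.002 0.06" --pt "0 0 0 0 0 -0.002 0.06" --pt "0 0 0 0 0 -0.002 0.06" --pt "0 0 0 0 0 -0.02 0.06" --pt "0 0 0 0 0 -0.06 0.06" --pt "0 0 0 0 0 -0.1 0.06" --pt "0 0 4 0 0 -0.13 0.065" --pt "0 0 10 0 -0.01 -0.15 0.065"

```text
time: 30.9
eef_pos: [0.4649, 0.3786, 0.2051]
orientation: [0.002, -0.664, 0.748, 0.001]
force: [0.5, -0.7, 0.1]
width: 0.065
grasp_force: 0.0
```

Run:
```python
from h import *
c,n=slope([.612,.1937,.0335],.039);T=Rt(107,30,17)
plan((c+.08*n,T));print(manip.observe()["joints"].round(2))
```

```text
t 30.9 pos [0.4649 0.3786 0.2051] w 0.06498694291332122 F [ 0.5 -0.7  0.1]
[ 17.4 -26.3  64.6] [ 0.1689 -0.1622  0.0825]
[-0.14  0.76 -1.05  1.65  0.71  1.16  1.66]
```

Request:
play_rows --pt "2 -3 7.5 0.015 -0.015 -0.005 0.065" --pt "4 -6 15 0.035 -0.035 -0.005 0.065" --pt "6 -9.5 23 0.06 -0.055 0 0.065" --pt "8.5 -13 31 0.085 -0.08 0.01 0.065" --pt "10.5 -16 39 0.11 -0.105 0.025 0.065" --pt "12.5 -19 47 0.13 -0.13 0.045 0.065" --pt "15 -22.5 55 0.15 -0.145 0.06 0.065" --pt "17 -26 63 0.165 -0.16 0.075 0.065"

```text
time: 31.7
eef_pos: [0.5994, 0.207, 0.1415]
orientation: [0.22, -0.246, 0.944, 0.022]
force: [0.5, 0.1, -0.0]
width: 0.0648
grasp_force: 0.0
```

Run:
```python
from h import *
c,n=slope([.612,.1937,.0335],.039);T=Rt(107,30,17)
plan((c+.05*n,T));print(manip.observe()["joints"].round(2))
c=cam("top");cv2.imwrite("pics/t6.png",c["frame"][:,:,::-1]);cs=cam("scene");cv2.imwrite("pics/s6.png",cs["frame"][:,:,::-1])
a=np.radians(3.2)
for f in("t5","t6"):
    g=cv2.cvtColor(cv2.imread(f"pics/{f}.png"),cv2.COLOR_BGR2GRAY).astype(np.float32)
    def prof(z,ys,xs,o=(.456,.377)):
        P=np.array([[o[0]+x*np.cos(a)-y*np.sin(a),o[1]+x*np.sin(a)+y*np.cos(a),z] for y in ys for x in xs])
        uv=proj(c,P).astype(np.float32);return cv2.remap(g,uv[:,0].copy(),uv[:,1].copy(),1).reshape(len(ys),len(xs)).astype(int)
    y=np.arange(-46,-29,1)/1000;print(f,"y",prof(.072,y,np.linspace(-.015,.015,15)).mean(1).astype(int),prof(.072,-y[::-1]-.006,np.linspace(-.015,.015,15)).mean(1).astype(int))
    x=np.arange(-30,31,2)/1000;print("x",prof(.072,np.linspace(-.03,.03,25),x).mean(0).astype(int))
    y=np.arange(30,54,1)/1000;print("lid +y at z .043",prof(.043,y,np.linspace(-.02,.02,15)).mean(1).astype(int))
    print("lid -y at z .043",prof(.043,-y,np.linspace(-.02,.02,15)).mean(1).astype(int))
```

```text
t 31.7 pos [0.5994 0.207  0.1415] w 0.06482638962206515 F [ 0.5  0.1 -0. ]
[ 1.9 -4.3 11.8] [ 0.0077 -0.0163  0.0477]
[-0.04  0.58 -0.49  2.09  1.36  0.29  0.4 ]
t5 y [ 84  77  70  63  56  51  50  52  62  79  92  97 100 102 102 102 104] [ 62  52  49  51  61  77  91 102 113 119 122 126 128 129 129 130 130]
x [117 108  99  74  65  79 100  96  99  99 104 105 105 103 103 102 103 106
 110 110 107  98  75  57  67  95 113 120 128 138 138]
lid +y at z .043 [ 69  62  60  61  68  81  92 100 108 115 118 123 127 128 129 130 130 130
 129 128 129 131 135 139]
lid -y at z .043 [ 91  86  74  61  53  52  55  61  67  72  78  84  90  98 107 115 120 119
 113  99  81  66  60  63]
t6 y [108  98  88  80  75  69  62  56  53  55  66  83  93  96  99 101 101] [ 83  77  70  63  56  53  58  74  92 105 117 124 126 128 129 129 129]
x [116 101  80  62  73  94  97  99 100 102 105 106 107 107 106 105 105 108
 109 107 100  80  58  63  89 114 119 125 129 138 138]
lid +y at z .043 [ 82  77  71  65  61  59  61  72  87 101 111 120 125 127 128 129 130 129
 129 128 129 131 134 139]
lid -y at z .043 [ 78  64  55  54  57  62  68  73  79  86  96 107 117 125 128 128 126 122
 114 101  82  67  60  62]
```

Request:
play_rows --pt "0.7 -1.5 4 0.002 -0.005 0.01 0.065" --pt "1.3 -3 8 0.005 -0.01 0.02 0.065" --pt "1.9 -4.3 11.8 0.0077 -0.0163 0.03 0.065" --pt "1.9 -4.3 11.8 0.0077 -0.0163 0.04 0.065" --pt "1.9 -4.3 11.8 0.0077 -0.0163 0.045 0.065" --pt "1.9 -4.3 11.8 0.0077 -0.0163 0.045 0.065"

```text
time: 32.4
eef_pos: [0.6191, 0.1979, 0.0979]
orientation: [0.254, -0.145, 0.955, 0.039]
force: [-0.4, 0.8, -0.1]
width: 0.0653
grasp_force: 0.0
```

Run:
```python
from h import *
c,n=slope([.612,.1937,.0335],.039);T=Rt(107,30,17)
plan((c+.003*n,T));print(manip.observe()["joints"].round(2))
```

```text
t 32.4 pos [0.6191 0.1979 0.0979] w 0.06531166902166527 F [-0.4  0.8 -0.1]
[ 0.2 -0.2  0.2] [-0.     -0.002   0.0488]
[ 0.01  0.7  -0.57  2.15  2.    0.42 -0.4 ]
```

Request:
play_rows --pt "0 0 0 0 -0.001 0.015 0.065" --pt "0 0 0 0 -0.002 0.03 0.065" --pt "0 0 0 0 -0.002 0.04 0.065" --pt "0 0 0 0 -0.002 0.046 0.065" --pt "0 0 0 0 -0.002 0.0475 0.065" --pt "0 0 0 0 -0.002 0.0475 0.065"

```text
time: 33.0
eef_pos: [0.642, 0.2027, 0.057]
orientation: [0.255, -0.145, 0.955, 0.039]
force: [0.5, 0.3, 0.4]
width: 0.0652
grasp_force: 0.0
```

Request:
play_rows --pt "0 0 0 0 0 0 0.038" --pt "0 0 0 0 0 0 0.038" --pt "0 0 0 0 0 0 0.038" --pt "0 0 0 0 0 0 0.038" --pt "0 0 0 0 0 0 0.038" --pt "0 0 0 0 0 0 0.038"

```text
time: 33.6
eef_pos: [0.6422, 0.2025, 0.057]
orientation: [0.255, -0.144, 0.955, 0.039]
force: [-1.2, -0.2, 3.2]
width: 0.0494
grasp_force: 30.0
```

Run:
```python
from h import *
c,n=slope([.612,.1937,.0335],.039);T=Rt(107,30,17)
plan((c+.003*n,T))
```

```text
t 33.6 pos [0.6422 0.2025 0.057 ] w 0.049423547344172224 F [-1.2 -0.2  3.2]
[ 0.1 -0.1  0.2] [-0.      0.0004  0.0017]
```

Request:
play_rows --pt "0 0 0 0 0 -0.01 0.038" --pt "0 0 0 0 0 -0.03 0.038" --pt "0 0 0 0 0 -0.055 0.038" --pt "0 0 0 0 0 -0.08 0.038" --pt "0 7 0 0 0 -0.095 0.038" --pt "0 14 0 0 0 -0.11 0.038" --pt "0 22 0 0 0 -0.12 0.038" --pt "0 30 0 0 0 -0.12 0.038"

```text
time: 34.4
eef_pos: [0.6021, 0.1661, 0.1488]
orientation: [0.18, -0.135, 0.974, -0.015]
force: [0.7, -0.5, -0.4]
width: 0.0496
grasp_force: 30.0
```

Run:
```python
from h import *
plan(([.456,.3775,.16],Rt(183.2)));print(manip.observe()["joints"].round(2))
```

```text
t 34.4 pos [0.6021 0.1661 0.1488] w 0.04959204263895573 F [ 0.7 -0.5 -0.4]
[-17.5  14.  -76.5] [ 0.0707  0.2404 -0.058 ]
[-0.02  0.58 -0.53  2.01  1.05  0.48  0.5 ]
```

Request:
play_rows --pt "-1 6 -2 0 0.01 -0.005 0.038" --pt "-2 11 -9 0.004 0.035 -0.015 0.038" --pt "-4 15 -17 0.01 0.06 -0.025 0.038" --pt "-6 16 -25 0.02 0.085 -0.033 0.038" --pt "-8 16.5 -33 0.03 0.11 -0.04 0.038" --pt "-10 16.5 -41 0.038 0.135 -0.045 0.038" --pt "-12 16 -49 0.046 0.16 -0.05 0.038" --pt "-13.5 15.5 -57 0.053 0.185 -0.053 0.038"

```text
time: 35.2
eef_pos: [0.4885, 0.3304, 0.1657]
orientation: [0.009, -0.6, 0.8, -0.006]
force: [0.3, 0.4, -0.4]
width: 0.0496
grasp_force: 30.0
```

Run:
```python
from h import *
plan(([.456,.3775,.15],Rt(183.2)));print(manip.observe()["joints"].round(2))
```

```text
t 35.2 pos [0.4885 0.3304 0.1657] w 0.04960740653990805 F [ 0.3  0.4 -0.4]
[ -1.2   0.2 -19.5] [-0.036   0.0448  0.0151]
[-0.06  0.77 -1.01  1.74  0.76  1.06  1.52]
```

Request:
play_rows --pt "-0.3 0 -5 -0.009 0.011 0.003 0.038" --pt "-0.6 0.1 -11 -0.018 0.022 0.007 0.038" --pt "-1 0.2 -17 -0.027 0.034 0.014 0.038" --pt "-1.2 0.2 -19.5 -0.036 0.045 0.025 0.038" --pt "-1.2 0.2 -19.5 -0.036 0.045 0.042 0.038" --pt "-1.2 0.2 -19.5 -0.036 0.045 0.058 0.038" --pt "-1.2 0.2 -19.5 -0.036 0.045 0.068 0.038" --pt "-1.2 0.2 -19.5 -0.036 0.045 0.07 0.038"

```text
time: 36.0
eef_pos: [0.458, 0.3759, 0.0929]
orientation: [0.001, 0.724, -0.69, 0.0]
force: [-0.4, -0.0, -1.1]
width: 0.0498
grasp_force: 30.0
```

Request:
play_rows --pt "0 0 0 0 0 0 0.038"

```text
time: 36.1
eef_pos: [0.4582, 0.377, 0.0944]
orientation: [0.0, 0.724, -0.689, 0.0]
force: [0.9, -0.6, -0.9]
width: 0.0496
grasp_force: 30.0
```

Run:
```python
from h import *
plan(([.456,.3775,.09],Rt(183.2)))
s=manip.observe();c=cam("top");p=s["eef_pos"];cv2.imwrite("pics/t7.png",c["frame"][:,:,::-1])
g=cv2.cvtColor(c["frame"],cv2.COLOR_RGB2GRAY).astype(np.float32);a=np.radians(3.2)
def prof(z,ys,xs,o):
    P=np.array([[o[0]+x*np.cos(a)-y*np.sin(a),o[1]+x*np.sin(a)+y*np.cos(a),z] for y in ys for x in xs])
    uv=proj(c,P).astype(np.float32);return cv2.remap(g,uv[:,0].copy(),uv[:,1].copy(),1).reshape(len(ys),len(xs)).astype(int)
y=np.arange(-54,-24,1)/1000
for lo,hi in((-.02,0),(0,.02)): print(prof(p[2]+.017,y,np.linspace(lo,hi,12),p).mean(1).astype(int))
```

```text
t 36.1 pos [0.4582 0.377  0.0944] w 0.0496109765277188 F [ 0.9 -0.6 -0.9]
[-0.  -0.  -0.4] [-0.0006  0.0022  0.0044]
[75 75 74 71 67 62 55 49 45 44 44 46 52 60 66 70 73 73 73 72 71 71 70 69
 68 68 67 67 65 63]
[78 78 76 74 72 68 64 59 54 52 50 51 57 65 70 74 76 77 77 75 75 74 72 71
 71 70 70 69 68 67]
```

Request:
play_rows --pt "0 0 -0.3 -0.001 0.001 0 0.038" --pt "0 0 -0.3 -0.0022 0.002 0.004 0.038" --pt "0 0 -0.3 -0.0022 0.002 0.01 0.038" --pt "0 0 -0.3 -0.0022 0.002 0.016 0.038" --pt "0 0 -0.3 -0.0022 0.002 0.02 0.038" --pt "0 0 -0.3 -0.0022 0.002 0.022 0.038" --pt "0 0 -0.3 -0.0022 0.002 0.022 0.038"

```text
time: 36.85
eef_pos: [0.4557, 0.3795, 0.0724]
orientation: [0.0, 0.727, -0.687, 0.0]
force: [-0.2, 0.1, -0.2]
width: 0.0499
grasp_force: 30.0
```

Request:
play_rows --pt "0 0 0 0 0 0.002 0.038" --pt "0 0 0 0 0 0.004 0.038" --pt "0 0 0 0 0 0.004 0.038"

```text
time: 37.15
eef_pos: [0.4558, 0.3796, 0.0687]
orientation: [-0.0, 0.727, -0.687, 0.0]
force: [-0.1, -0.3, -0.5]
width: 0.05
grasp_force: 30.0
```

Request:
play_rows --pt "0 0 0 0 0 0.002 0.038" --pt "0 0 0 0 0 0.004 0.038" --pt "0 0 0 0 0 0.005 0.038" --pt "0 0 0 0 0 0.006 0.038" --pt "0 0 0 0 0 0.006 0.038"

```text
time: 37.65
eef_pos: [0.4559, 0.3796, 0.0627]
orientation: [-0.0, 0.727, -0.687, 0.0]
force: [0.5, 0.4, -0.8]
width: 0.0497
grasp_force: 30.0
```

Request:
play_rows --pt "0 0 0 0 0 0.001 0.038" --pt "0 0 0 0 0 0.002 0.038" --pt "0 0 0 0 0 0.003 0.038" --pt "0 0 0 0 0 0.003 0.038"

```text
time: 38.05
eef_pos: [0.4559, 0.3797, 0.0604]
orientation: [-0.0, 0.726, -0.687, 0.0]
force: [-0.8, -1.9, 4.1]
width: 0.0495
grasp_force: 30.0
```

Request:
play_rows --pt "0 0 0 0 0 0.001 0.038" --pt "0 0 0 0 0 0.002 0.038" --pt "0 0 0 0 0 0.002 0.038"

```text
time: 38.35
eef_pos: [0.4559, 0.3798, 0.0602]
orientation: [-0.001, 0.726, -0.687, 0.001]
force: [-2.8, -5.4, 18.8]
width: 0.0497
grasp_force: 30.0
```

Request:
play_rows --pt "0 0 0 0 0 -0.002 0.038" --pt "0 0 0 0 0 -0.002 0.07" --pt "0 0 0 0 0 -0.002 0.07" --pt "0 0 0 0 0 -0.002 0.07" --pt "0 0 0 0 0 -0.02 0.07" --pt "0 0 0 0 0 -0.06 0.07" --pt "0 0 0 0 0 -0.1 0.07" --pt "0 0 0 0 0 -0.14 0.07"

```text
time: 39.15
eef_pos: [0.4553, 0.3799, 0.2004]
orientation: [-0.0, 0.727, -0.687, -0.0]
force: [0.7, 0.0, -0.4]
width: 0.0704
grasp_force: 0.0
```

Request:
play_rows --pt "0 0 0 0.03 -0.01 0 0.07" --pt "0 0 0 0.07 -0.02 0 0.07" --pt "0 0 0 0.11 -0.03 0 0.07" --pt "0 0 0 0.15 -0.04 0 0.07" --pt "0 0 0 0.19 -0.05 0 0.07" --pt "0 0 0 0.23 -0.05 0 0.07" --pt "0 0 0 0.27 -0.05 0 0.07" --pt "0 0 0 0.3 -0.05 0 0.07"

```text
time: 39.95
eef_pos: [0.5225, 0.0803, 0.1987]
orientation: [-0.0, 0.726, -0.688, 0.001]
force: [0.4, -1.0, -0.1]
width: 0.0702
grasp_force: 0.0
```

Run:
```python
from h import *
plan()
cv2.imwrite("pics/s8.png",cam("scene")["frame"][:,:,::-1]);c=cam("top");cv2.imwrite("pics/t8.png",c["frame"][:,:,::-1])
g=cv2.cvtColor(c["frame"],cv2.COLOR_RGB2GRAY).astype(np.float32);a=np.radians(3.2);o=(.456,.377)
def prof(z,ys,xs):
    P=np.array([[o[0]+x*np.cos(a)-y*np.sin(a),o[1]+x*np.sin(a)+y*np.cos(a),z] for y in ys for x in xs])
    uv=proj(c,P).astype(np.float32);return cv2.remap(g,uv[:,0].copy(),uv[:,1].copy(),1).reshape(len(ys),len(xs)).astype(int)
# lid_small top z=.077 (panel groove half sizes 28 x 15)
y=np.arange(-46,47,1)/1000;x=np.arange(-32,33,1)/1000
for n,lo,hi in(("x<0",-.013,0),("x>0",0,.013)):
    v=prof(.077,y,np.linspace(lo,hi,12)).mean(1).astype(int);print(n,"-y",v[:26],"+y",v[-26:])
for n,lo,hi in(("y<0",-.025,0),("y>0",0,.025)):
    v=prof(.077,np.linspace(lo,hi,20),x).mean(0).astype(int);print(n,"-x",v[:25],"+x",v[-25:])
y=np.arange(-56,-36,1)/1000;print("LL -y",prof(.043,y,np.linspace(-.02,.02,12)).mean(1).astype(int),"+y",prof(.043,-y,np.linspace(-.02,.02,12)).mean(1).astype(int))
```

```text
t 39.95 pos [0.5225 0.0803 0.1987] w 0.07024459255646551 F [ 0.4 -1.  -0.1]
x<0 -y [ 72  67  60  53  50  49  57  75  96 111 122 127 128 128 128 127 126 124
 122 122 123 124 124 125 126 126] +y [129 128 128 127 126 121 117 115 116 117 122 127 129 129 129 128 126 125
 125 124 124 126 130 134 138 143]
x>0 -y [ 70  66  60  55  52  52  56  71  93 110 120 125 128 128 127 126 125 124
 122 122 122 123 123 123 124 124] +y [126 127 127 127 125 122 118 117 118 119 123 127 128 128 128 128 125 123
 121 120 120 122 126 131 137 143]
y<0 -x [103  90  74  64  63  68  77  90 105 118 124 125 125 123 121 119 117 115
 117 121 125 126 127 128 128] +x [127 127 126 125 122 119 114 109 113 120 124 124 124 123 122 122 121 122
 124 127 129 127 127 131 135]
y>0 -x [103  89  73  63  61  68  79  93 108 120 125 125 125 124 122 121 119 119
 121 124 127 129 130 130 130] +x [129 128 127 126 124 121 117 114 118 123 126 125 125 124 124 124 124 124
 126 129 131 133 133 134 138]
LL -y [ 82  75  67  61  59  65  80  97 107 108 103  94  87  80  76  73  70  65
  59  53] +y [146 145 142 137 132 128 125 123 122 123 123 124 125 126 125 125 124 122
 118 116]
```

```bash
python3 -c "
from station import manip
print(manip.sign_off())"
```

```text
the job is handed in; nothing more can be done
None
```

The stack is packed and handed in at about 40 s of the 72 s limit, but sign-off returned no verdict: both boxes are lidded and stacked in the middle of the tray, and the last camera check put the small lid within about 1 mm of centre (the small box under it had to be re-placed once).

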